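# Load the offset bracket into the sloping drill jig and clamp it

### The job

Load the red-primed offset bracket into the sloping drill jig: pick it up, turn it until its outline matches the one-way cutout, and set it in without dropping it, until it lies fully home, flush with the sloping face. Then swing the clamp arm over the bracket's lug until it comes up against its stop, and let go. Do not disturb the bare-metal bracket of the opposite hand or the other things on the bench.

Things in the scene. Friction and masses are not known exactly. Their poses are not given: they have to be found in the camera images.
- bracket_mid (a point): Middle of the red offset bracket (120 x 88 x 52 mm, 0.26-0.43 kg), 26 mm above its underside, inside its upright web. z up out of the 10 mm base plate. Plate: main part 56 (x) x 120 mm (y) centred here, plus a lug, x +28 to +60, y -60 to -20 mm. Web, to grasp it by: 14 mm thick (x), 70 mm long (y), 42 mm high above the plate. Starts flat on the bench.
- bracket_lug (a point): Centre of the top of the red bracket's lug: 44 mm (x), -40 mm (y), -16 mm (z) from bracket_mid in the bracket's axes. Same axes.
- jig_face: Sloping face of the blue drill jig (fixed), tilted 30 degrees, facing away from the robot. Origin: on the face, 72 mm above the bench, in the middle of the main part of the cutout. x up the slope (face from -58 to +92 mm), y across (-85 to +85 mm), z square out of the face. The red bracket fits only with its axes along these: lug uphill, at the -y end; home, bracket_mid is at 0, 0, 16 mm.
- pocket_lug (a point): Centre of the lug part of the cutout, level with the face: 44 mm (x), -40 mm (y) from the jig_face origin; the top of the bracket's lug lies here when home. The cutout is 10 mm deep, as deep as the plate is thick (so the plate ends flush), with 2 mm of play on every side and a 3 mm bevel round its mouth.
- clamp_pivot (a point): Pivot of the clamp arm, on the face at x = 46, y = 30 mm of jig_face; it turns about the face's z. Arm: flat steel, 20 mm wide, from 4 to 12 mm above the face, so it cannot pass over a bracket that is not home.
- clamp (a joint): Angle of the clamp arm about its pivot. 0 to 0.4 rad at the start: arm points up the slope, clear of the cutout. Grows as it swings clockwise (looking onto the face) to its stop at 1.745 rad, where it points along -y, over the lug. Its direction in the face, from x towards y, is 0.175 rad minus this angle. Stays where left; moves with about 2 N at the knob.
- clamp_knob (a point): Middle of the yellow upright knob on the clamp arm, 70 mm from the pivot: 18 mm diameter, 45 mm long, square to the face (from 12 to 57 mm above it; this point is 34.5 mm above it).
- twin_mid (a point): Middle (26 mm up) of a bare-metal bracket of the opposite hand: the same sizes, lug at the +y end. It does not fit: leave it alone.
- channel: Bystander: steel U-channel offcut, 50 x 90 mm, 50 mm high; origin under its centre.
- driver: Bystander: orange screwdriver, 200 mm, lying; origin on the underside.
- hammer: Bystander: hammer, 260 mm, lying; origin on the underside.
- grinder: Bystander: red angle grinder, 280 mm long, 70 mm high, lying; origin on the underside.
- tin: Bystander: paint tin, 74 mm diameter, 110 mm high; origin under its centre.
- brush: Bystander: hand brush, 200 mm, lying; origin on the underside.
Not all that is in view belongs to the job. Of the things like the part that bears bracket_mid, leave any that is turquoise; of the rest the smaller one is meant.

How it is judged:
On the way, in this order (a step that is already met when the one before it is completed fails the run):
1. the red bracket is home in the cutout, the right way round, with the clamp still open (distance between bracket_lug and pocket_lug below 0.007 m and x of bracket_mid in the frame of jig_face between -0.005 and 0.005 m and y of bracket_mid in the frame of jig_face between -0.005 and 0.005 m and z of bracket_mid in the frame of jig_face below 0.0185 m and angle between the z axis of bracket_mid and the z axis of jig_face, either way round below 0.05 rad and value of joint clamp below 0.7 rad), for 0.2 s.
2. the clamp arm is swung over the lug to its stop, the bracket still home (distance between bracket_lug and pocket_lug below 0.007 m and x of bracket_mid in the frame of jig_face between -0.005 and 0.005 m and y of bracket_mid in the frame of jig_face between -0.005 and 0.005 m and z of bracket_mid in the frame of jig_face below 0.0185 m and angle between the z axis of bracket_mid and the z axis of jig_face, either way round below 0.05 rad and value of joint clamp above 1.66 rad), for 0.2 s.
At the end, for the whole second after the job is handed in: The red bracket lies at rest in the cutout, right way round: its middle within 5 mm of the cutout's middle along and across the slope, its lug within 7 mm of the lug part, no more than 2.5 mm proud of home and within 0.05 rad of the face; the clamp arm is at its stop (more than 1.66 rad) (all of step 2 and linear speed of bracket below 0.02 m/s); the robot touches nothing.
It fails at once if a bystander is moved more than 30 mm (distance of any of twin_mid, channel, driver, hammer, grinder, tin, brush from where it was at the start of the episode above 0.03 m).
It fails at once if the bracket is dropped: it flies free more than 20 mm from home (contact force between bracket and anything else below 0.02 N and height (world z) of bracket_mid above 0.036 m and distance between bracket_lug and pocket_lug above 0.02 m).
It also fails if it takes over 69 s, if anything falls off the work surface, if the arm or the gripper's body presses on something with over 40 N, if the wrist force passes 120 N, or if a joint passes its speed limit or range.

### The arm

A 7-joint arm with a two-finger parallel gripper is mounted at the origin on the work surface. World frame = base frame: x ahead of the robot, y to its left, z up, the work surface at z = 0. Lengths are in m, angles in rad, forces in N, time in s.
With the tool pointing down it reaches from about 0.425 to 0.95 m from the base axis. Payload 16.7 kg.
Tool frame: the origin (TCP) lies at the very end of the fingers, on their centre line; the grasp point (between the pads) lies 19 mm behind it (ctrl.pinch_z is the distance from the TCP to the grasp point, in m); z points along the fingers, y is the direction in which the jaws open and shut (so a half turn about z gives the same grasp; the last joint's range is limited). The gripper opens to 94 mm and grips with 3 to 60 N. Pads are 16 mm wide; open, the fingers measure 119 mm over their backs; the gripper's body (75 mm by 177 mm) begins 78 mm behind the grasp point.
Start: joints at [1.075, 0.426, 0.074, 1.606, -0.034, 1.111, -0.067], TCP at [0.229, -0.635, 0.18] pointing down, gripper open.
Joint ranges: [-2.85, 2.85], [-0.5, 2.14], [-1.23, 1.37], [0.21, 2.46], [-1.02, 4.16], [0.16, 2.05], [-2.73, 2.73]. Speed limits (rad/s): [1.89, 1.89, 2.39, 2.39, 3.01, 3.01, 3.01].

### API

Orientations are given as a unit quaternion [x, y, z, w].
In Python, from bench import ctrl gives the robot as it stands. The module is installed in compiled form; this text tells all that it offers.
- The arm moves only by the tool send_rows, never from a script. Its argument "rows" is a list of rows, each a list of 2 entries, a list of its own where there are three numbers: the shift along the tool's x, y, z in mm, then the turn about the tool's z in rad. In form: [[[x, y, z], twist], ...]. A call has 1 to 10 rows; each row shifts and turns the commanded pose from where the row before left it, along the tool's axes as they then stand; what a row does not reach is not made up. A row lasts 1/12 s, in which the tool goes at most 41.7 mm and 7.16 degrees, less where a joint would pass 70% of its speed; a pose out of reach is approached as far as the arm can. A call with a gripper value outside its range is refused whole. "hand" is the finger opening in mm, from 0 to 94, set as the call begins (left out, the last holds). The fingers move at their own pace and stop on an object; "newtons" is the grip in N (left out, the last holds). Time passes only in rows, so rows that do not move let the fingers close. It gives the time, the measured TCP pose, the force and the opening at its end, in the units of the state.
- ctrl.get_state(): the state, without advancing time (a new reading comes with each control period).
- ctrl.camera(name): name is "scene" or "top" or "wrist"; returns a dict with "image" (480x640x3 uint8, blue, green, red), "mtx" (3x3 intrinsics, pixels), "eye" and "rotation" of the camera in the world; the wrist camera has in their place "tool_from_camera" (4x4, takes a point from camera to tool coordinates, whose origin is the TCP and whose axes are the flange's). Camera axes: x right, y up, looking along -z (the intrinsics and any distortion apply to the point x, -y, -z); pixel columns grow to the right and rows downward; lengths in m; the calibration is good to about 2 mm. A picture is of the moment at which its call begins: read the wrist's pose just before it. There is no depth.
- ctrl.sign_off(): hands the job in, once; it reports no verdict.
The state is a dict: "t": time; "joint_pos": joint angles; "dq": joint speeds; "joint_efforts": joint torques, N m; "eef_pos": TCP position; "orientation": TCP orientation; "force": force on the tool from outside, world axes, zero at the start; "torque": the same for the moment, N m; "width": finger opening in m.
Only numpy, scipy, OpenCV 4.12 (cv2) and the standard library are available. Lean on these libraries where they do the work, as an engineer would, in place of code of your own. Each camera call takes 0.05 s, during which the arm holds its last target.

## Working session

There is one attempt and no reset: what is moved stays moved. The work goes in short steps, Python scripts to look and compute and a tool call to move; the robot and the scene stay as the last step left them, time stands still between calls to the robot, and variables do not carry over. Pictures are saved under pics/ and viewed, and the job is handed in when it is done.

Besides the shell and the picture viewer there is one more tool, called after "Emit:" as name([rows], argument=value, ...), one row to a line, values as JSON. send_rows: Moves the arm, as the interface text tells. Its arguments: {"type":"object","properties":{"rows":{"type":"array","items":{"type":"array"}},"hand":{"type":"number"},"newtons":{"type":"number"}},"required":["rows"]}

```bash
mkdir -p pics; ls; python3 - <<'E'
from bench import ctrl
import cv2, numpy as np
s=ctrl.get_state(); print(s)
for n in ("scene","top","wrist"):
    c=ctrl.camera(n); cv2.imwrite(f"pics/{n}0.png",c["image"]); print(n,{k:v for k,v in c.items() if k!="image"})
print(ctrl.pinch_z)
E
```

```text
pics
{'t': 0.0, 'joint_pos': array([ 1.07552269,  0.42671161,  0.07381398,  1.60661921, -0.03408235,
        1.11079701, -0.06709519]), 'dq': array([-7.26758207e-04, -7.02171863e-05,  1.40819502e-04, -4.75156192e-04,
        6.42182921e-04, -7.58491684e-04, -9.74175981e-04]), 'joint_efforts': array([ 1.76723152e-03, -9.35807920e+01,  3.66693065e+00, -4.54192114e+01,
       -4.88255918e-02,  2.02326308e-02,  1.44670380e-04]), 'eef_pos': array([ 0.22859629, -0.63460401,  0.17898276]), 'orientation': array([ 9.85090837e-01,  1.72033819e-01, -1.55674166e-04, -6.19270167e-04]), 'force': array([-0.04618396,  0.1567563 ,  0.00827932]), 'torque': array([ 0.03587517, -0.01440225,  0.0221684 ]), 'width': 0.09428875866123568}
scene {'mtx': array([[509.35672312,   0.        , 327.94373923],
       [  0.        , 509.35672312, 243.30182044],
       [  0.        ,   0.        ,   1.        ]]), 'eye': array([ 1.29252782, -0.3655391 ,  0.99804211]), 'rotation': array([0.3192547 , 0.21499515, 0.50909714, 0.76985298])}
top {'mtx': array([[559.23866039,   0.        , 324.87096093],
       [  0.        , 559.23866039, 247.77512251],
       [  0.        ,   0.        ,   1.        ]]), 'eye': array([0.25849845, 0.01116366, 1.42616699]), 'rotation': array([ 0.05154873, -0.06652965, -0.69552431,  0.71355621])}
wrist {'mtx': array([[376.53828596,   0.        , 316.35814718],
       [  0.        , 376.53828596, 237.28563526],
       [  0.        ,   0.        ,   1.        ]]), 'tool_from_camera': array([[-6.67421706e-04,  9.67052817e-01,  2.54574946e-01,
         7.19475487e-02],
       [ 9.99999777e-01,  6.46827718e-04,  1.64607677e-04,
        -4.79606170e-04],
       [-5.48181379e-06,  2.54574999e-01, -9.67053034e-01,
        -2.05747751e-01],
       [ 0.00000000e+00,  0.00000000e+00,  0.00000000e+00,
         1.00000000e+00]])}
0.0188
```

View pics/scene0.png

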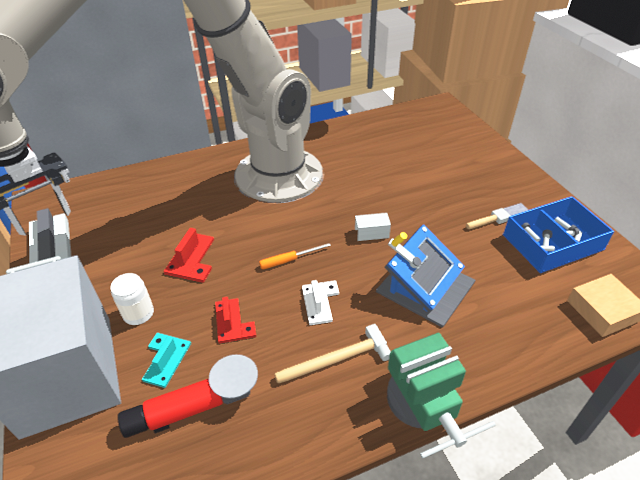

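View pics/top0.png

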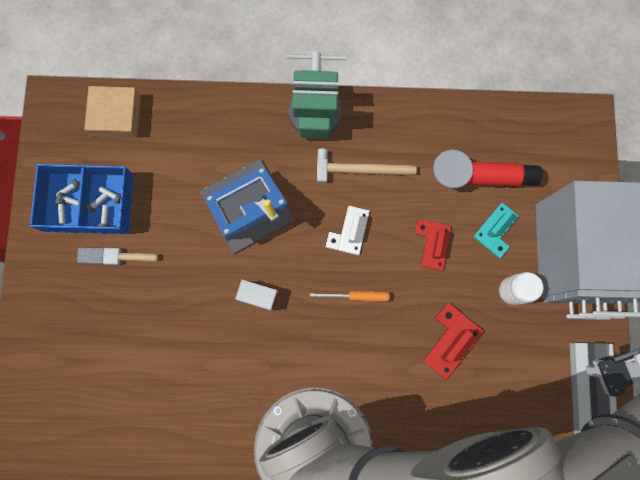

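View pics/wrist0.png

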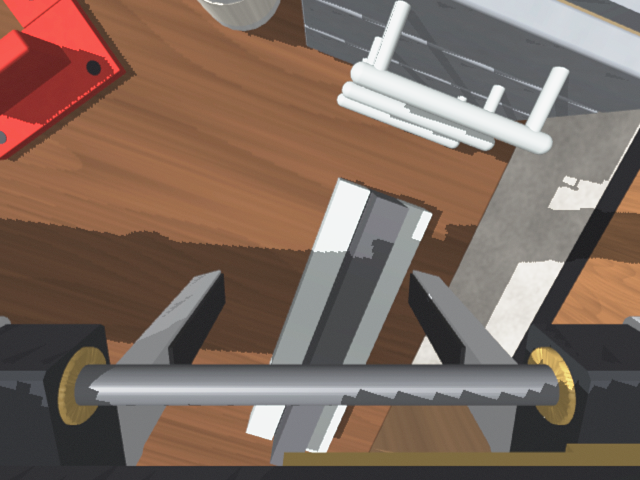

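Candidates for the part: a large red bracket at top-view (455,342), a smaller red one at (435,243), a turquoise one at (497,230) and a bare-metal one at (350,230). I drop the turquoise one. Of the rest, the smaller red one at (435,243) is meant, and I'll check its size and hand in a crop.

```bash
cat > h.py <<'E'
import numpy as np, cv2
from scipy.spatial.transform import Rotation as R
from bench import ctrl
def cam(name):
    if name=="wrist":
        s=ctrl.get_state()
        c=ctrl.camera(name)
        T=np.eye(4);T[:3,:3]=R.from_quat(s["orientation"]).as_matrix();T[:3,3]=s["eef_pos"]
        W=T@c["tool_from_camera"]
        c["Rm"]=W[:3,:3];c["eye"]=W[:3,3]
    else:
        c=ctrl.camera(name); c["Rm"]=R.from_quat(c["rotation"]).as_matrix()
    return c
def ray(c,uv):
    uv=np.atleast_2d(np.asarray(uv,float))
    K=c["mtx"]
    d=np.stack([(uv[:,0]-K[0,2])/K[0,0],-(uv[:,1]-K[1,2])/K[1,1],-np.ones(len(uv))],1)
    return d@c["Rm"].T
def onz(c,uv,z):
    d=ray(c,uv); t=(z-c["eye"][2])/d[:,2]
    return c["eye"]+d*t[:,None]
def proj(c,P):
    P=np.atleast_2d(P); q=(P-c["eye"])@c["Rm"]; K=c["mtx"]
    return np.stack([K[0,0]*q[:,0]/-q[:,2]+K[0,2], -K[1,1]*q[:,1]/-q[:,2]+K[1,2]],1)
def tri(c1,u1,c2,u2):
    d1=ray(c1,u1)[0];d2=ray(c2,u2)[0];d1/=np.linalg.norm(d1);d2/=np.linalg.norm(d2)
    A=np.stack([d1,-d2],1);t=np.linalg.lstsq(A,c2["eye"]-c1["eye"],rcond=None)[0]
    p=c1["eye"]+d1*t[0];q=c2["eye"]+d2*t[1]
    return (p+q)/2,np.linalg.norm(p-q)
def crop(c,box,f,name):
    x0,y0,x1,y1=box
    cv2.imwrite("pics/"+name,cv2.resize(c["image"][y0:y1,x0:x1],None,fx=f,fy=f,interpolation=cv2.INTER_CUBIC))
E
python3 - <<'E'
from h import *
t=cam("top"); s=cam("scene")
import pickle; pickle.dump((t,s),open("cams.pkl","wb"))
crop(t,(400,200,500,280),8,"tb.png"); crop(t,(190,150,300,260),5.4,"tj.png")
crop(s,(360,210,480,330),5,"sj.png"); crop(s,(200,280,270,350),7,"sb.png")
hsv=cv2.cvtColor(t["image"],cv2.COLOR_BGR2HSV)
m=((hsv[...,0]<6)|(hsv[...,0]>174))&(hsv[...,1]>150)&(hsv[...,2]>60)
n,l,st,ce=cv2.connectedComponentsWithStats(m.astype(np.uint8))
for i in range(1,n):
    if st[i,4]>150: print(st[i],ce[i],onz(t,ce[i],.01))
E
```

```text
[   0  117   22  145 1860] [  7.16182796 173.80268817] [[0.66956407 0.81183722 0.01      ]]
[ 467  161   58   26 1202] [497.03244592 173.79450915] [[ 0.70898477 -0.46705578  0.01      ]]
[ 415  219   37   52 1198] [433.70784641 243.03088481] [[ 0.51808061 -0.29704094  0.01      ]]
[ 423  303   61   76 2159] [452.20889301 341.09078277] [[ 0.26910786 -0.34150688  0.01      ]]
```

View pics/tb.png

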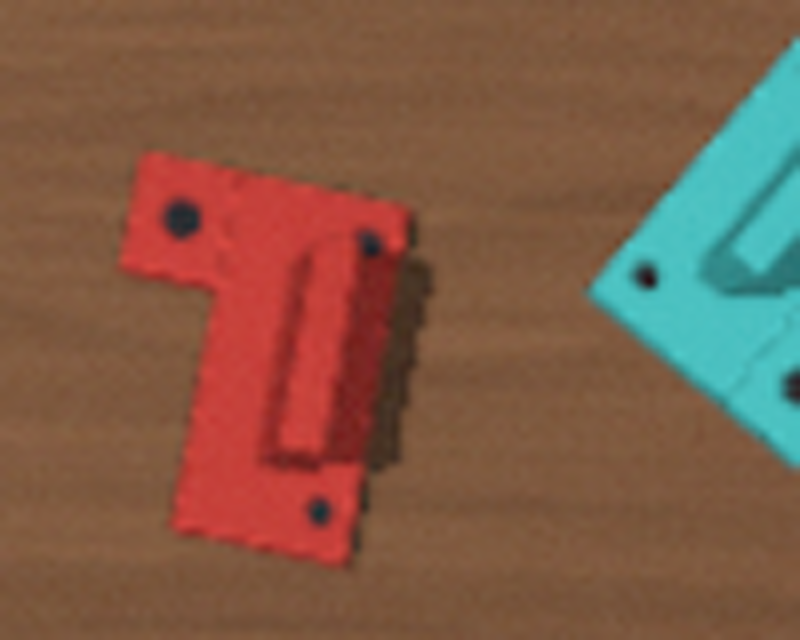

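View pics/tj.png

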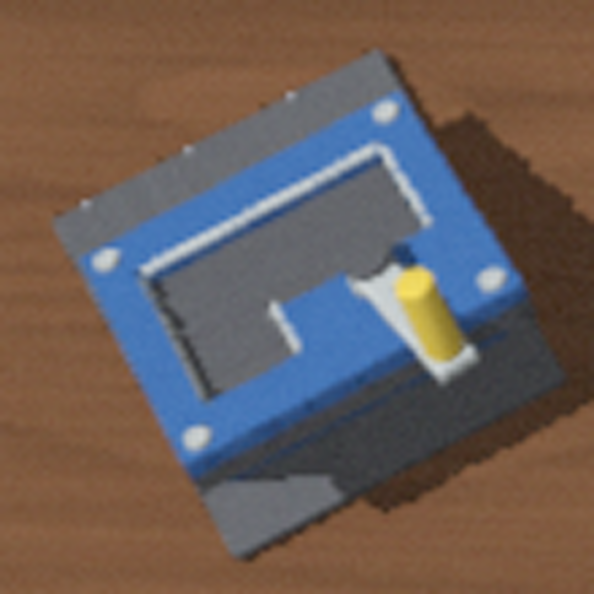

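View pics/sj.png

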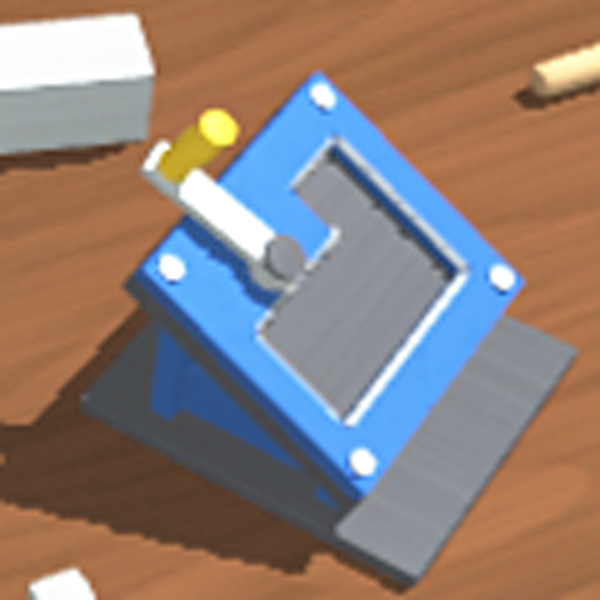

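View pics/sb.png

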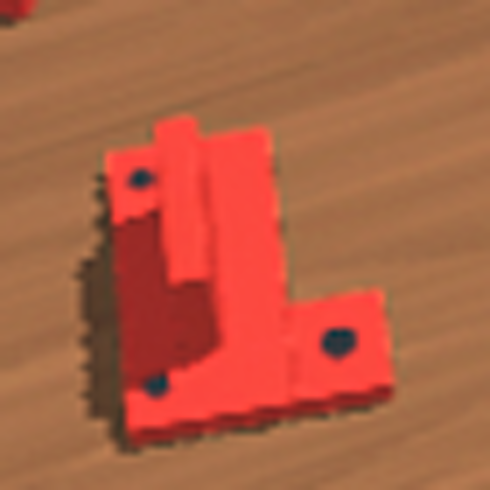

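The crop shows the small red bracket with its lug at image upper-left, which is the right hand. The jig's cutout lug is at lower-left in the top view, and the clamp arm points uphill. Next I measure both from their corners.

```bash
cat > fit.py <<'E'
from h import *
def rigid(local,world):
    # world = Rz(th) local + t
    L=np.asarray(local)[:,:2];W=np.asarray(world)[:,:2];lc=L.mean(0);wc=W.mean(0)
    a=(L-lc);b=(W-wc)
    th=np.arctan2((a[:,0]*b[:,1]-a[:,1]*b[:,0]).sum(),(a*b).sum())
    Rm=np.array([[np.cos(th),-np.sin(th)],[np.sin(th),np.cos(th)]])
    t=wc-Rm@lc; res=W-(L@Rm.T+t)
    return th,t,res
E
python3 - <<'E'
from fit import *
import pickle
t,s=pickle.load(open("cams.pkl","rb"))
# bracket corners by contour of colour mask, snapped to intersections of fitted edges
def corners(c,approx,box,mask):
    edge=cv2.findContours(mask,cv2.RETR_EXTERNAL,cv2.CHAIN_APPROX_NONE)[0]
    e=max(edge,key=cv2.contourArea)[:,0,:].astype(float)
    lines=[]
    n=len(approx)
    for i in range(n):
        a=np.array(approx[i]);b=np.array(approx[(i+1)%n]);d=b-a;L=np.hypot(*d);d/=L
        r=e-a;u=r@d;v=abs(r[:,0]*d[1]-r[:,1]*d[0])
        q=e[(u>.12*L)&(u<.88*L)&(v<2.0)]
        vx,vy,x0,y0=cv2.fitLine(q.astype(np.float32),cv2.DIST_HUBER,0,.01,.01).ravel()
        lines.append((np.array([x0,y0]),np.array([vx,vy])))
    out=[]
    for i in range(n):
        p,d=lines[i-1];q,f=lines[i]
        k=np.linalg.solve(np.stack([d,-f],1),q-p);out.append(p+d*k[0])
    return np.array(out)
def red(c):
    h=cv2.cvtColor(c["image"],cv2.COLOR_BGR2HSV)
    return (((h[...,0]<6)|(h[...,0]>174))&(h[...,1]>140)&(h[...,2]>60)).astype(np.uint8)
loc=np.array([[60,-60],[-28,-60],[-28,60],[28,60],[28,-20],[60,-20]])/1000
m=red(t); k=np.zeros_like(m);k[210:280,405:460]=1
ap=np.array([[142,152],[412,205],[345,568],[172,528],[215,290],[122,268]])/8+[400,200]
C=corners(t,ap,None,m*k);print(C.round(1).tolist())
W=onz(t,C,.01)
for i in range(6): print(np.linalg.norm(W[i]-W[(i+1)%6]).round(4),np.linalg.norm(loc[i]-loc[(i+1)%6]).round(4))
th,tt,res=rigid(loc,W);print("bracket",th,tt,(res*1000).round(1).tolist())
# scene: visible top corners by hand picks
sp=np.array([[382,288],[290,305],[268,128],[108,155]])/7+[200,280]
ls=np.array([[60,-20],[28,-20],[28,60],[-28,60]])/1000
W2=onz(s,sp,.01);th,tt,res=rigid(ls,W2);print("scene",th,tt,(res*1000).round(1).tolist())
# jig face corners & bevel corners (jig local mm)
def J(c,px,l):
    l=np.array(l,float); z=(72+l[:,0]*.5)/1000
    W=np.concatenate([onz(c,p,zz) for p,zz in zip(px,z)])
    L=np.stack([l[:,0]*np.cos(np.pi/6),l[:,1]],1)/1000
    th,tt,res=rigid(L,W);print("jig",th,tt,(res*1000).round(1).tolist())
f=lambda a,o,k:np.array(a,float)/k+o
J(t,f([[393,88],[78,262],[195,470],[527,285]],[190,150],5.4),[[-58,85],[-58,-85],[92,-85],[92,85]])
J(t,f([[383,146],[142,270],[208,400],[300,352],[272,302],[430,224]],[190,150],5.4),[[-33,65],[-33,-65],[65,-65],[65,-15],[33,-15],[33,65]])
J(s,f([[318,72],[525,280],[362,500],[128,285]],[360,210],5),[[92,-85],[-58,-85],[-58,85],[92,85]])
J(s,f([[335,140],[467,268],[346,424],[257,332],[338,233],[292,190]],[360,210],5),[[65,-65],[-33,-65],[-33,65],[33,65],[33,-15],[65,-15]])
E
```

```text
[[417.70001220703125, 218.8000030517578], [449.8999938964844, 225.60000610351562], [443.0, 270.0], [421.1000061035156, 265.6000061035156], [426.79998779296875, 235.5], [414.29998779296875, 233.39999389648438]]
0.0854 0.088
0.1184 0.12
0.057 0.056
0.0805 0.08
0.0328 0.032
0.0401 0.04
bracket 1.3913375067720108 [ 0.5119267  -0.30288656] [[-0.6, -1.3], [-0.7, 1.3], [0.6, -0.5], [0.4, 0.5], [0.7, -0.4], [-0.4, 0.5]]
scene 1.391706735525819 [ 0.51581933 -0.30190984] [[-0.5, -0.4], [-0.3, 0.2], [0.6, 0.2], [0.2, -0.1]]
jig -2.5831594965450653 [0.61147761 0.19284658] [[0.7, 1.4], [1.4, 1.1], [0.1, -2.0], [-2.2, -0.5]]
jig -2.6162658652131365 [0.61301082 0.19316673] [[-2.9, -0.2], [-0.8, -3.5], [1.6, -2.4], [-0.4, 1.1], [2.0, 2.9], [0.5, 2.1]]
jig -2.5908400626923322 [0.61822299 0.19045479] [[-0.7, 4.7], [-1.2, 3.8], [-1.4, -1.0], [3.2, -7.5]]
jig -2.5982194414623945 [0.61678695 0.19412027] [[5.3, -3.7], [-1.9, -2.4], [-5.3, 0.2], [-0.0, 2.0], [0.0, 2.5], [1.8, 1.4]]
```

Emit:
send_rows([
  [[7,-20,-5],0],
  [[14,-38,-5],0],
  [[14,-38,-5],0],
  [[14,-38,0],0],
  [[14,-38,0],0],
  [[14,-38,0],0],
  [[14,-38,0],0],
  [[14,-38,0],0],
  [[7,-20,0],-0.06],
  [[0,0,0],-0.12],
], hand=94, newtons=15)

```text
t: 1.08
eef_pos: [0.2302, -0.3055, 0.1949]
orientation: [0.965, 0.262, 0.0, 0.0]
force: [0.3, -1.4, 1.3]
width: 0.094
```

Emit:
send_rows([
  [[0,0,0],-0.12],
  [[0,0,0],-0.12],
  [[0,0,0],-0.12],
  [[0,0,0],-0.12],
  [[0,0,0],-0.12],
  [[0,0,0],-0.12],
  [[0,0,0],-0.12],
  [[0,0,0],-0.03],
  [[3,18,0],0],
  [[6,35,0],0],
])

```text
t: 1.92
eef_pos: [0.2823, -0.31, 0.195]
orientation: [0.767, 0.641, -0.0, 0.0]
force: [-0.3, -1.3, 1.0]
width: 0.0935
```

Emit:
send_rows([
  [[6,36,0],0],
  [[6,36,0],0],
  [[6,36,0],0],
  [[6,36,0],0],
  [[3,18,0],0],
  [[0,0,0],0],
  [[0,0,0],0],
])

```text
t: 2.5
eef_pos: [0.4488, -0.3108, 0.1941]
orientation: [0.766, 0.643, -0.0, -0.001]
force: [-0.4, 0.3, -0.8]
width: 0.0941
```

```bash
python3 - <<'E'
from h import *
import pickle
w=cam("wrist"); pickle.dump(w,open("w1.pkl","wb")); cv2.imwrite("pics/w1.png",w["image"])
print(w["eye"])
Rt=np.array([[np.cos(1.391),-np.sin(1.391)],[np.sin(1.391),np.cos(1.391)]])
loc=np.array([[60,-60],[-28,-60],[-28,60],[28,60],[28,-20],[60,-20]])/1000
print(proj(w,np.c_[loc@Rt.T+[.513,-.303],np.full(6,.01)]).round(0))
E
```

```text
[ 0.45998136 -0.23848267  0.39990581]
[[441. 133.]
 [434. 219.]
 [320. 219.]
 [320. 165.]
 [399. 165.]
 [401. 133.]]
```

View pics/w1.png

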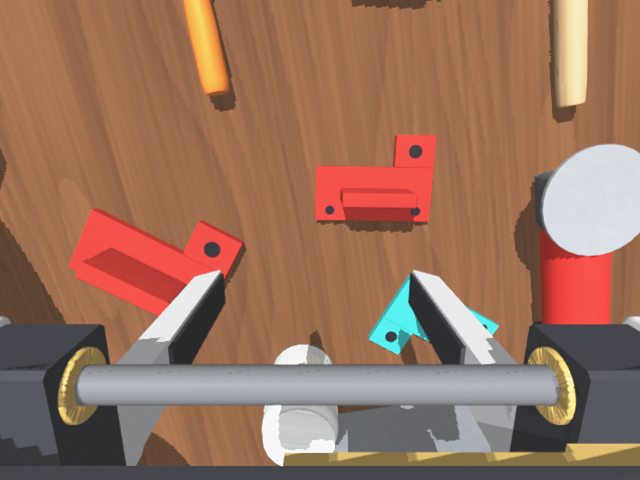

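The wrist view shows the red bracket at (316–436, 135–221), nearly square to the tool. The turquoise one is at (420,320). The prediction is about 4 px off, so I refine it with the mask.

```bash
python3 - <<'E'
from fit import *
import pickle
w=pickle.load(open("w1.pkl","rb"))
h=cv2.cvtColor(w["image"],cv2.COLOR_BGR2HSV)
m=(((h[...,0]<6)|(h[...,0]>174))&(h[...,1]>140)&(h[...,2]>60)).astype(np.uint8);k=np.zeros_like(m);k[125:235,300:450]=1;m*=k
e=max(cv2.findContours(m,cv2.RETR_EXTERNAL,cv2.CHAIN_APPROX_NONE)[0],key=cv2.contourArea)
a=cv2.approxPolyDP(e,3,True)[:,0];print(a.tolist())
crop(w,(300,120,450,230),5,"w1c.png")
loc=np.array([[60,-60],[-28,-60],[-28,60],[28,60],[28,-20],[60,-20]])/1000
px=[[436.5,135],[429.5,221.5],[315.5,221],[315.5,166.5],[395.5,166.5],[396.5,135]]
W=onz(w,px,.01);th,tt,res=rigid(loc,W);print(th,tt,(res*1000).round(1).tolist())
E
```

```text
[[436, 136], [396, 135], [392, 167], [316, 166], [315, 218], [427, 221]]
1.3903252791349174 [ 0.5084375  -0.30417457] [[-0.0, 0.0], [0.2, -0.4], [-0.5, -0.5], [-0.7, 0.4], [1.0, 0.6], [-0.0, -0.2]]
```

View pics/w1c.png

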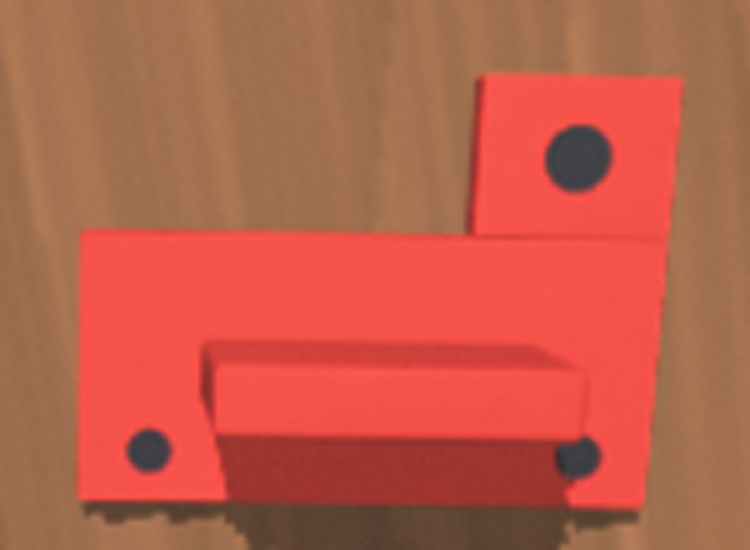

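```bash
python3 - <<'E'
from fit import *
import pickle
w=pickle.load(open("w1.pkl","rb"))
px=np.array([[585,372],[580,441],[216,435],[214,365]])/5+[300,120]
W=onz(w,px,.052);loc=np.array([[7,-35],[-7,-35],[-7,35],[7,35]])/1000
th,tt,res=rigid(loc,W);print(th,tt,(res*1000).round(1).tolist())
s=ctrl.get_state();Rt=R.from_quat(s["orientation"]).as_matrix()
g=np.array([.509,-.304,.016+.0])  # TCP target
print("shift mm",(Rt.T@(g-s["eef_pos"])*1000).round(1), "tool y ang",np.arctan2(Rt[1,1],Rt[0,1]), "want",1.390-np.pi/2, "tilt",Rt[:,2].round(4))
E
```

```text
1.3801828333801829 [ 0.50792221 -0.3038095 ] [[-0.9, -0.4], [-0.6, 0.6], [1.2, 0.3], [0.3, -0.4]]
shift mm [ 17.6  59.1 178.3] tool y ang -0.17492939901361748 want -0.18079632679489666 tilt [-9.e-04  4.e-04 -1.e+00]
```

Emit:
send_rows([
  [[5,20,30],0.003],
  [[8,26,30],0.003],
  [[4,12,30],0],
  [[0,0,25],0],
  [[0,0,0],0],
  [[0,0,0],0],
])

```text
t: 3.05
eef_pos: [0.5068, -0.3049, 0.0795]
orientation: [0.768, 0.64, -0.001, -0.001]
force: [0.6, -0.2, 0.4]
width: 0.0943
```

```bash
python3 - <<'E'
from h import *
w=cam("wrist"); cv2.imwrite("pics/w2.png",w["image"])
s=ctrl.get_state();Rt=R.from_quat(s["orientation"]).as_matrix()
print((Rt.T@(np.array([.5083,-.304,.016])-s["eef_pos"])*1000).round(1),np.arctan2(Rt[1,1],Rt[0,1]),s["joint_pos"].round(2))
E
```

```text
[ 1.5  0.2 64.9] -0.18214677329654794 [ 0.56  0.4  -0.16  1.88  0.08  0.87  0.18]
```

View pics/w2.png

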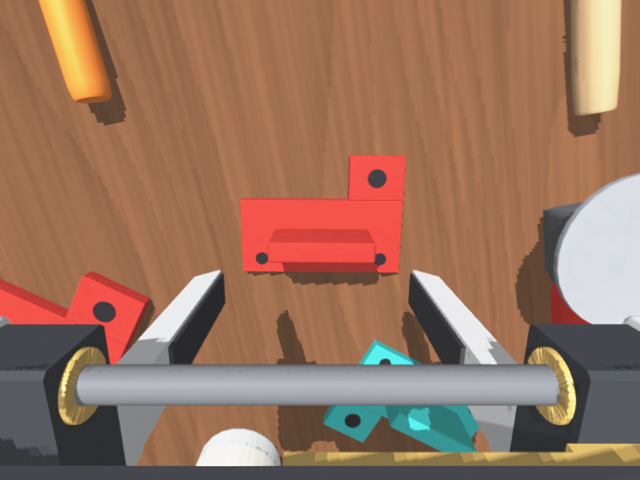

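The web is centred between the fingertips (image column 322 against 317), so I go down and grip.

Emit:
send_rows([
  [[1,0,20],0],
  [[0,0,20],0],
  [[0,0,15],0],
  [[0,0,9],0],
  [[0,0,0],0],
  [[0,0,0],0],
])

```text
t: 3.6
eef_pos: [0.509, -0.3043, 0.0171]
orientation: [0.768, 0.64, 0.0, 0.001]
force: [0.6, -0.1, 0.8]
width: 0.0939
```

```bash
python3 - <<'E'
from h import *
w=cam("wrist"); cv2.imwrite("pics/w3.png",w["image"])
s=ctrl.get_state();Rt=R.from_quat(s["orientation"]).as_matrix()
print((Rt.T@(np.array([.5083,-.304,.016])-s["eef_pos"])*1000).round(1),s["force"])
E
```

```text
[ 0.2 -1.1  1.4] [0.43925128 0.41964118 0.10825358]
```

View pics/w3.png

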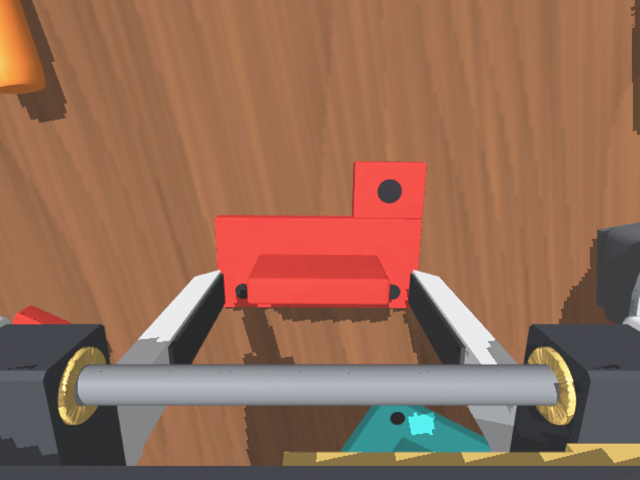

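```bash
python3 - <<'E'
from h import *
w=cam("wrist")
s=ctrl.get_state();Rt=R.from_quat(s["orientation"]).as_matrix()
P=[s["eef_pos"]+Rt@np.array(v)/1000 for v in ([-8,47,0],[8,47,0],[8,-47,0],[-8,-47,0],[7,35,-35],[-7,35,-35],[7,35,5.],[7,-35,5.])]
print(proj(w,P).round(0).tolist())
crop(w,(200,150,440,330),3.3,"w3c.png")
E
```

```text
[[400.0, 282.0], [402.0, 256.0], [238.0, 256.0], [239.0, 282.0], [393.0, 280.0], [391.0, 306.0], [379.0, 255.0], [260.0, 255.0]]
```

View pics/w3c.png

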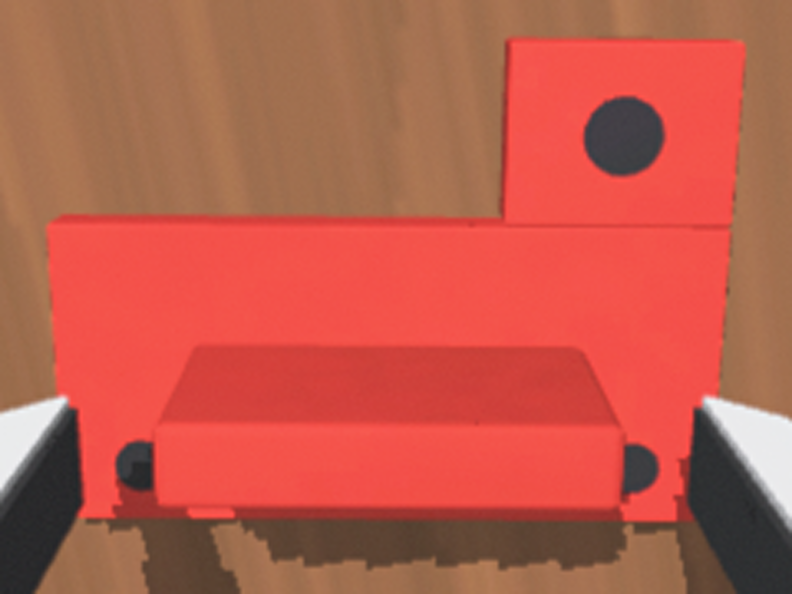

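```bash
python3 - <<'E'
from h import *
c=cam("scene"); crop(c,(170,200,330,370),4.5,"s4.png")
s=ctrl.get_state();Rt=R.from_quat(s["orientation"]).as_matrix()
P=[s["eef_pos"]+Rt@np.array(v)/1000 for v in ([0,47,0],[0,-47,0],[0,47,-28],[0,-47,-28])]
print(((proj(c,P)-[170,200])*4.5).round(0).tolist())
E
```

```text
[[263.0, 592.0], [249.0, 453.0], [255.0, 559.0], [241.0, 420.0]]
```

View pics/s4.png

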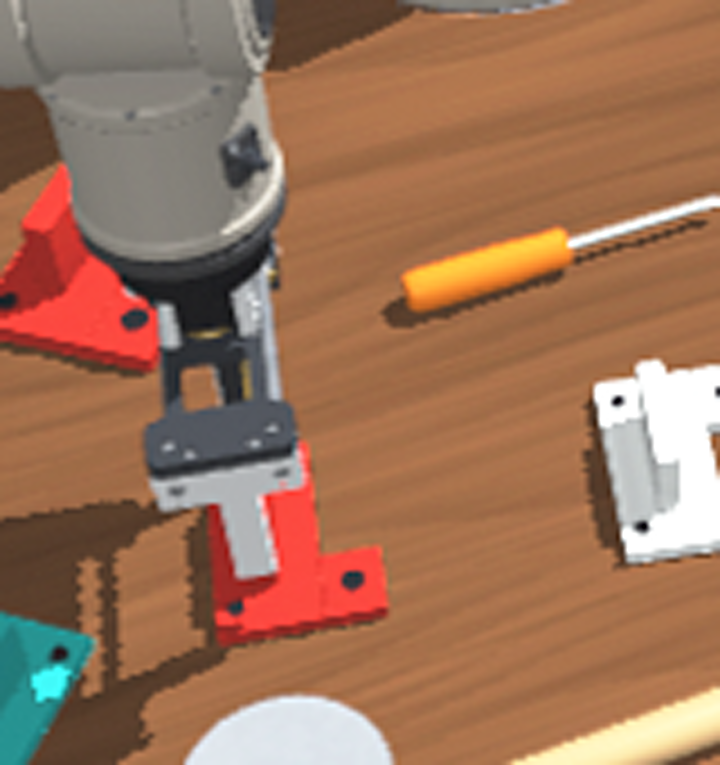

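```bash
python3 - <<'E'
from h import *
c=cam("scene");w=cam("wrist");t=cam("top")
s=ctrl.get_state();Rt=R.from_quat(s["orientation"]).as_matrix()
for us in ([231.8,327.3],[228,328.5]):
  for uw in ([411,271],[424,272]):
    p,g=tri(c,us,w,uw);print((Rt.T@(p-s["eef_pos"])*1000).round(1),g.round(4))
crop(w,(390,250,560,400),4.5,"w4.png")
E
```

```text
[  7.6  49.1 -17.8] 0.0049
[  8.6  54.  -23.9] 0.0037
[  2.1  49.4 -13.9] 0.0029
[  3.2  54.4 -20.2] 0.0041
```

View pics/w4.png

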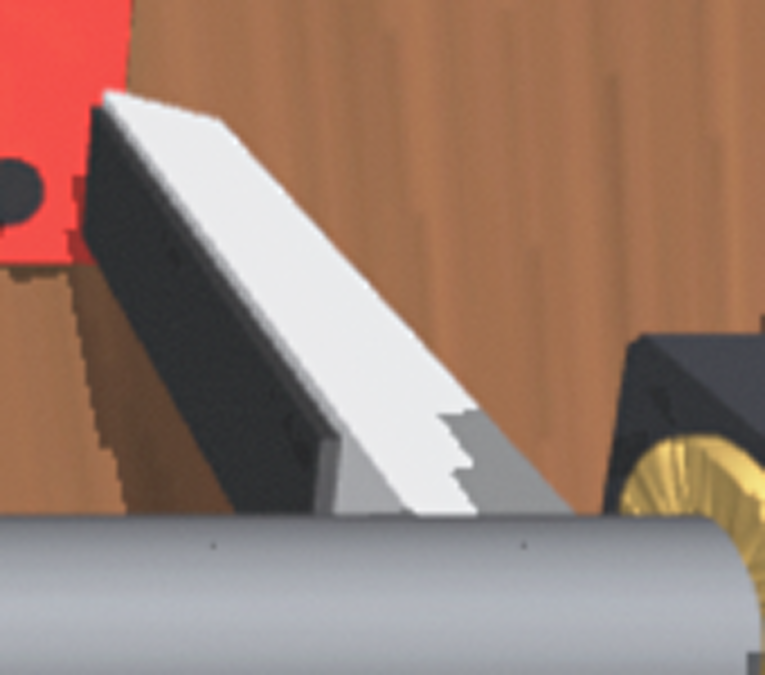

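Emit:
send_rows([
  [[0,0,0],0],
  [[0,0,0],0],
  [[0,0,0],0],
  [[0,0,0],0],
], hand=76)

```text
t: 4.23
eef_pos: [0.5087, -0.3036, 0.0157]
orientation: [0.768, 0.64, 0.0, -0.0]
force: [-1.3, 0.4, 0.3]
width: 0.0764
```

```bash
python3 - <<'E'
from h import *
w=cam("wrist"); crop(w,(200,150,440,330),3.3,"w5.png"); print(ctrl.get_state()["force"],ctrl.get_state()["width"])
E
```

```text
[-0.68543202 -0.27208858  0.16315936] 0.07612990909509233
```

View pics/w5.png

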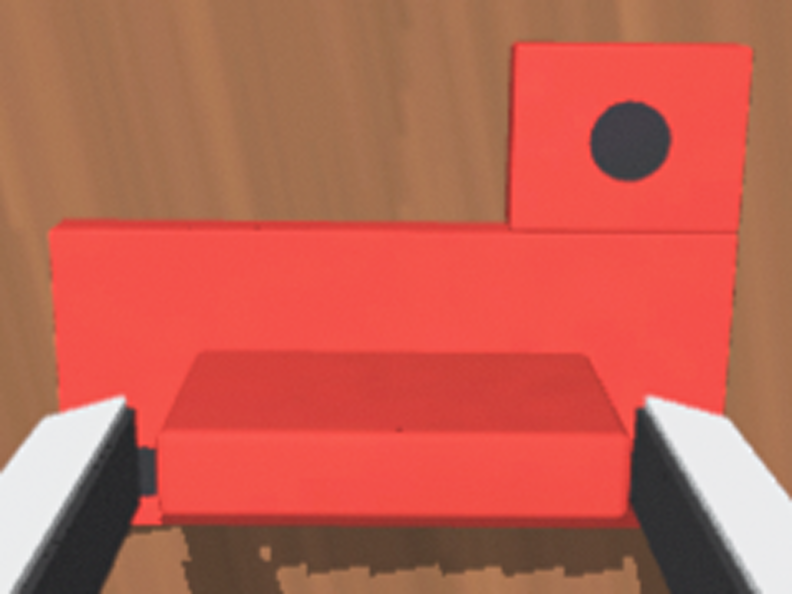

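Emit:
send_rows([
  [[0,1,2],0],
  [[0,0,2],0],
  [[0,0,2],0],
  [[0,0,0],0],
])

```text
t: 4.62
eef_pos: [0.5094, -0.3037, 0.0091]
orientation: [0.768, 0.64, -0.0, -0.0]
force: [-0.2, -0.1, -0.3]
width: 0.0764
```

Emit:
send_rows([
  [[0,0,2],0],
  [[0,0,1],0],
  [[0,0,0],0],
  [[0,0,0],0],
])

```text
t: 4.95
eef_pos: [0.5096, -0.3039, 0.0066]
orientation: [0.768, 0.64, -0.0, -0.0]
force: [0.3, -0.3, 0.3]
width: 0.0759
```

No contact with the reported TCP 3 mm below the plate top. So the real fingertips end about 28 mm short of the reported TCP, as the pictures suggested. I carry on down carefully.

Emit:
send_rows([
  [[0,0,3],0],
  [[0,0,3],0],
  [[0,0,2],0],
  [[0,0,0],0],
  [[0,0,0],0],
])

```text
t: 5.37
eef_pos: [0.5096, -0.3038, -0.0015]
orientation: [0.768, 0.64, -0.0, -0.0]
force: [0.0, -0.6, -0.1]
width: 0.0758
```

```bash
python3 - <<'E'
from h import *
w=cam("wrist"); crop(w,(200,150,440,330),3.3,"w6.png"); print(ctrl.get_state()["force"],ctrl.get_state()["width"])
c=cam("scene"); crop(c,(190,270,270,350),7,"s6.png")
E
```

```text
[-0.84556435 -0.0919912   0.11855719] 0.07587917270608718
```

View pics/w6.png

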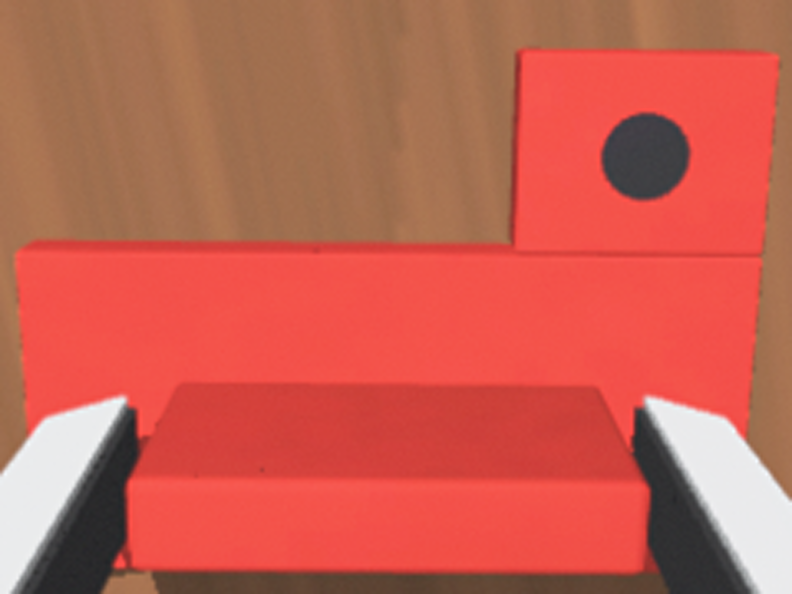

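View pics/s6.png

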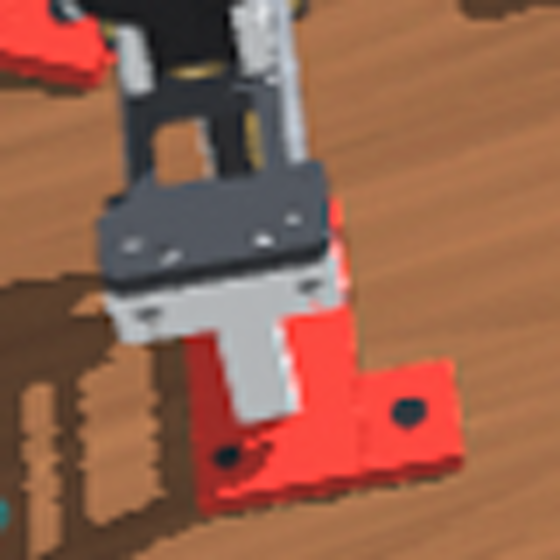

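Emit:
send_rows([
  [[0,0,3],0],
  [[0,0,3],0],
  [[0,0,2],0],
  [[0,0,0],0],
  [[0,0,0],0],
])

```text
t: 5.88
eef_pos: [0.5095, -0.3038, -0.0096]
orientation: [0.768, 0.64, -0.0, -0.0]
force: [1.2, 0.9, 0.6]
width: 0.0764
```

Emit:
send_rows([
  [[0,0,2],0],
  [[0,0,1],0],
  [[0,0,0],0],
  [[0,0,0],0],
])

```text
t: 6.22
eef_pos: [0.5097, -0.3038, -0.0124]
orientation: [0.768, 0.64, 0.0, -0.0]
force: [0.1, 0.7, -0.5]
width: 0.0763
```

```bash
python3 - <<'E'
from h import *
w=cam("wrist"); crop(w,(200,150,440,330),3.3,"w7.png"); print(ctrl.get_state()["force"],ctrl.get_state()["width"])
c=cam("scene"); crop(c,(190,270,270,350),7,"s7.png")
E
```

```text
[ 0.76839777  0.21300427 -0.5505799 ] 0.07624362034515775
```

View pics/w7.png

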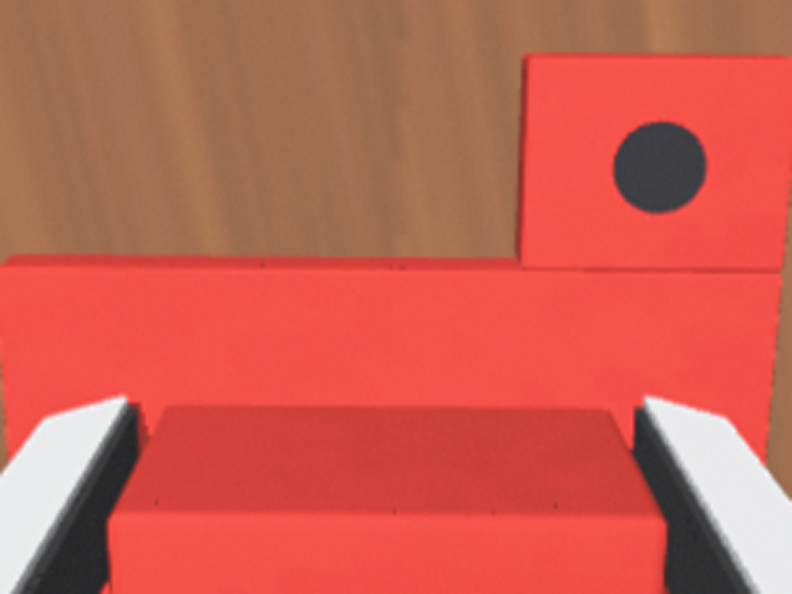

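View pics/s7.png

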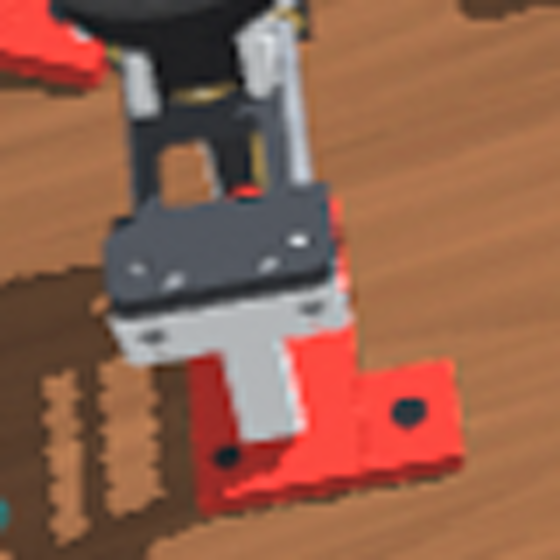

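The tips are now about 6 mm above the plate and centred on the web ends. Closing.

Emit:
send_rows([
  [[0,0,0],0],
  [[0,0,0],0],
  [[0,0,0],0],
  [[0,0,0],0],
  [[0,0,0],0],
  [[0,0,0],0],
], hand=60, newtons=20)

```text
t: 6.82
eef_pos: [0.5098, -0.3039, -0.0122]
orientation: [0.768, 0.64, 0.0, 0.0]
force: [-0.3, -0.2, 1.0]
width: 0.0698
```

Emit:
send_rows([
  [[0,0,-4],0],
  [[0,0,-8],0],
  [[0,0,-12],0],
  [[0,0,-12],0],
  [[0,0,-4],0],
  [[0,0,0],0],
  [[0,0,0],0],
])

```text
t: 7.4
eef_pos: [0.5099, -0.304, 0.0282]
orientation: [0.768, 0.64, 0.0, 0.0]
force: [-0.3, -0.3, -4.3]
width: 0.07
```

```bash
python3 - <<'E'
from h import *
w=cam("wrist"); cv2.imwrite("pics/w8.png",w["image"]); s=ctrl.get_state();print(s["force"],s["torque"],s["width"],s["joint_pos"].round(2))
E
```

```text
[-0.88355748 -0.22829326 -4.06610009] [-0.07088042 -0.04097277 -0.01228149] 0.0700022936702105 [ 0.55  0.48 -0.16  1.91  0.1   0.77  0.16]
```

View pics/w8.png

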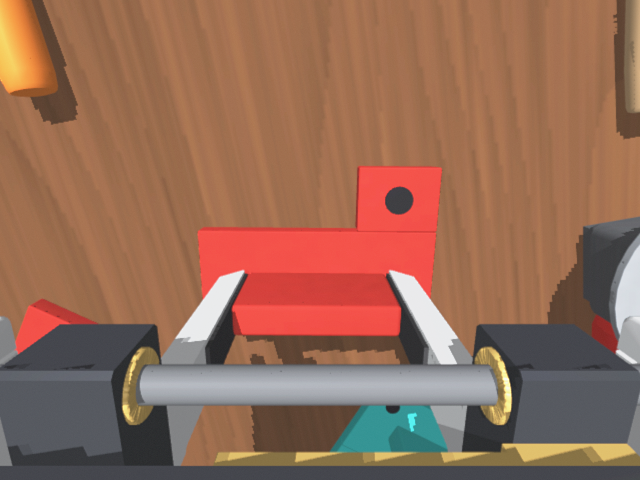

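Lift is fine: the bracket is level and the weight is about 4.2 N. Raising it now and carrying it over.

Emit:
send_rows([
  [[0,0,-15],0],
  [[0,0,-30],0],
  [[0,0,-38],0],
  [[0,0,-38],0],
  [[0,0,-38],0],
  [[0,0,-30],0],
  [[10,2,-15],0],
  [[20,4,0],0],
  [[30,5,0],0],
  [[37,7,0],0],
])

```text
t: 8.28
eef_pos: [0.5441, -0.2126, 0.2314]
orientation: [0.769, 0.639, -0.0, -0.0]
force: [1.0, -0.2, -4.5]
width: 0.0702
```

Emit:
send_rows([
  [[38,7,0],0],
  [[38,7,0],0],
  [[38,7,0],0],
  [[38,7,0],0],
  [[38,7,0],0],
  [[38,7,0],0],
  [[38,7,0],0],
  [[38,7,0],0],
  [[38,7,0],0],
  [[38,7,0],0],
])

```text
t: 9.12
eef_pos: [0.6822, 0.1511, 0.2307]
orientation: [0.768, 0.64, -0.001, -0.0]
force: [1.6, -0.2, -3.2]
width: 0.0699
```

Emit:
send_rows([
  [[38,7,0],0],
  [[30,5,0],0],
  [[20,4,0],0],
  [[10,2,0],-0.05],
  [[0,0,0],-0.1],
  [[0,0,0],-0.12],
  [[0,0,0],-0.12],
  [[0,0,0],-0.12],
  [[0,0,0],-0.12],
  [[0,0,0],-0.12],
])

```text
t: 9.95
eef_pos: [0.7172, 0.2425, 0.2305]
orientation: [0.478, 0.879, -0.001, -0.001]
force: [-0.1, 0.4, -4.6]
width: 0.0697
```

Emit:
send_rows([
  [[0,0,0],-0.12],
  [[0,0,0],-0.12],
  [[0,0,0],-0.12],
  [[0,0,0],-0.12],
  [[0,0,0],-0.12],
  [[0,0,0],-0.12],
  [[0,0,0],-0.12],
  [[0,0,0],-0.12],
  [[0,0,0],-0.12],
  [[0,0,0],-0.12],
])

```text
t: 10.78
eef_pos: [0.7172, 0.2423, 0.2305]
orientation: [-0.102, 0.995, -0.0, -0.001]
force: [-0.0, 0.5, -3.6]
width: 0.0698
```

Emit:
send_rows([
  [[0,0,0],-0.12],
  [[0,0,0],-0.12],
  [[0,0,0],-0.08],
  [[0,0,0],-0.03],
  [[0,0,0],0],
  [[0,0,0],0],
])

```text
t: 11.28
eef_pos: [0.7174, 0.2424, 0.2308]
orientation: [-0.27, 0.963, 0.0, -0.001]
force: [0.3, -0.6, -5.0]
width: 0.0698
```

```bash
python3 - <<'E'
from h import *
import pickle
w=cam("wrist"); cv2.imwrite("pics/w9.png",w["image"]);pickle.dump(w,open("w9.pkl","wb"));s=ctrl.get_state();Rt=R.from_quat(s["orientation"]).as_matrix();print(s["eef_pos"],np.arctan2(Rt[1,1],Rt[0,1]),s["force"],s["width"],s["joint_pos"].round(2))
E
```

```text
[0.71736525 0.2424512  0.2310658 ] 2.117300077668605 [ 0.17650022 -0.84674468 -4.6045641 ] 0.0698980967401279 [ 0.07  0.65 -0.83  1.29  0.47  1.4   1.39]
```

View pics/w9.png

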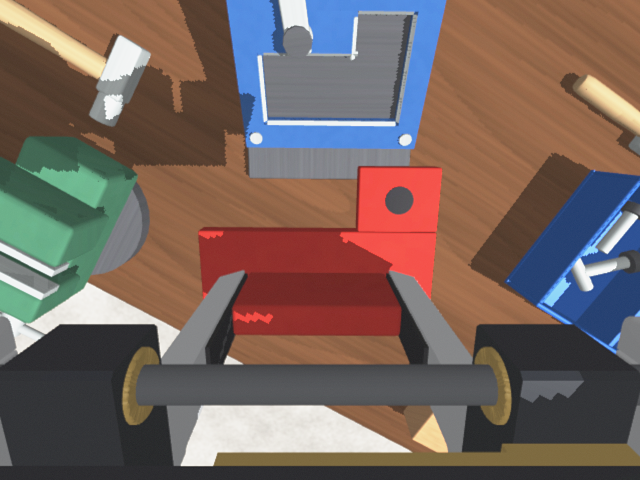

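The wrist view shows the cutout at (262–415, 13–125) with the same outline as the held bracket at (200–440, 168–333). I zoom in to fit the jig.

```bash
python3 - <<'E'
from h import *
import pickle
w=pickle.load(open("w9.pkl","rb"));crop(w,(220,0,460,180),3.3,"w9j.png");crop(w,(190,150,450,345),3,"w9b.png")
E
```

```text
(no output)
```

View pics/w9j.png

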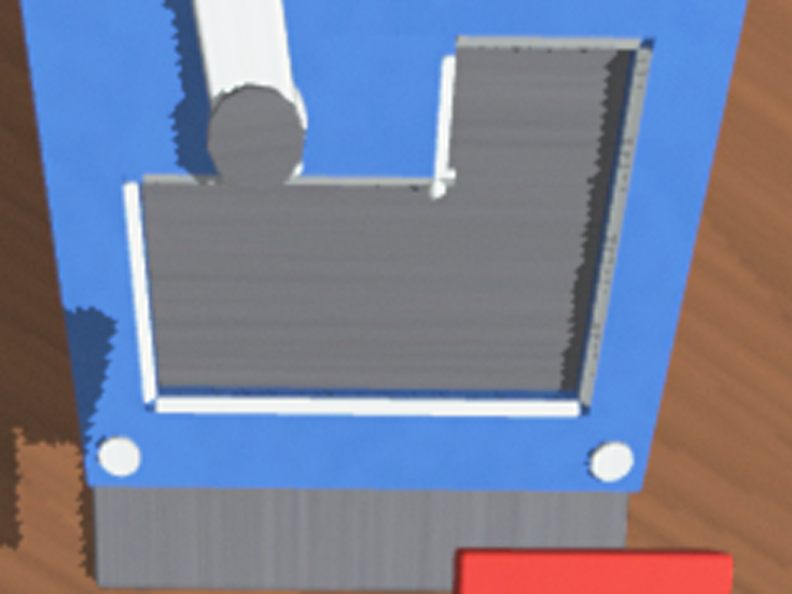

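View pics/w9b.png

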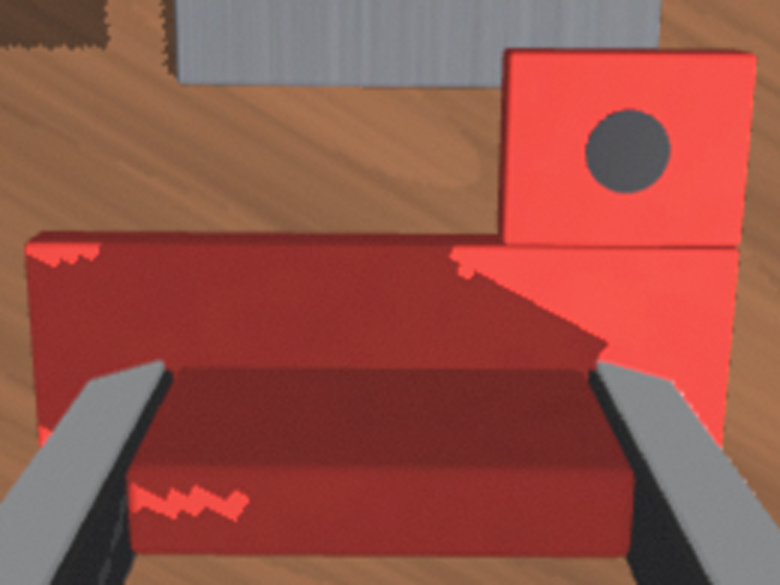

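```bash
python3 - <<'E'
from fit import *
import pickle
w=pickle.load(open("w9.pkl","rb"))
def J(px,l,z0=72):
    l=np.array(l,float); z=(z0+l[:,0]*.5)/1000
    W=np.concatenate([onz(w,p,zz) for p,zz in zip(px,z)])
    L=np.stack([l[:,0]*np.cos(np.pi/6),l[:,1]],1)/1000
    th,tt,res=rigid(L,W)
    sc=np.sqrt(((W[:,:2]-W[:,:2].mean(0))**2).sum()/((L-L.mean(0))**2).sum())
    print("jig",th.round(4),tt.round(4),"scale",sc.round(4),(res*1000).round(1).tolist())
f=lambda a:np.array(a,float)/3.3+[220,0]
px=f([[148,411],[591,414],[655,38],[124,177],[88,486],[641,492]]);l=[[-33,65],[-33,-65],[65,-65],[33,65],[-58,85],[-58,-85]]
J(px,l);J(px[:4],l[:4]);J(px[4:],l[4:])
# bracket in tool coords: plate top plane tool z=-22.2
s=ctrl.get_state();Rt=R.from_quat(s["orientation"]).as_matrix();p=s["eef_pos"]
b=np.array([[755,52],[507,49],[503,244],[27,243],[735,375]])/3+[190,150]
for zt,nm,pts in ((-22.2,"plate",b),(-64.2,"webtop",np.array([[130,466],[633,466],[628,556],[133,556]])/3+[190,150])):
    n=Rt[:,2];q=p+Rt@[0,0,zt/1000]
    d=ray(w,pts);k=((q-w["eye"])@n)/(d@n);P=w["eye"]+d*k[:,None]
    print(nm,(((P-p)@Rt)*1000).round(1).tolist())
E
```

```text
jig -2.6034 [0.6096 0.1955] scale 1.0016 [[-0.3, 0.0], [-0.6, 0.2], [-0.1, -0.1], [0.4, 0.1], [0.2, -0.5], [0.4, 0.2]]
jig -2.6002 [0.6094 0.1956] scale 0.9999 [[-0.3, -0.3], [-0.2, 0.1], [0.2, 0.1], [0.4, 0.0]]
jig -2.6062 [0.6098 0.1955] scale 1.0033 [[0.1, -0.2], [-0.1, 0.2]]
plate [[61.9, 60.9, -22.2], [62.4, 21.2, -22.2], [30.3, 21.4, -22.2], [30.5, -58.1, -22.2], [7.1, 62.0, -22.2]]
webtop [[9.6, -33.1, -64.2], [9.6, 35.2, -64.2], [-4.0, 35.3, -64.2], [-3.9, -33.4, -64.2]]
```

```bash
python3 - <<'E'
from fit import *
import pickle
w=pickle.load(open("w1.pkl","rb"));s=ctrl.get_state()
tfc=ctrl.camera("wrist")["tool_from_camera"]
loc=np.array([[60,-60],[-28,-60],[-28,60],[28,60],[28,-20],[60,-20]])/1000
q=np.array([.768,.64,0,0]);q/=np.linalg.norm(q)
def mk(pos):
    T=np.eye(4);T[:3,:3]=R.from_quat(q).as_matrix();T[:3,3]=pos;W=T@tfc
    return dict(mtx=w["mtx"],Rm=W[:3,:3],eye=W[:3,3])
Rt=R.from_quat(q).as_matrix()
for nm,pos in (("w1",None),("w2",[.5068,-.3049,.0795]),("w3",[.509,-.3043,.0171])):
    im=cv2.imread(f"pics/{nm}.png");h=cv2.cvtColor(im,cv2.COLOR_BGR2HSV)
    m=(((h[...,0]<6)|(h[...,0]>174))&(h[...,1]>140)&(h[...,2]>60)).astype(np.uint8)
    k=np.zeros_like(m)
    bx={"w1":(125,235,300,450),"w2":(145,280,228,415),"w3":(155,320,205,430)}[nm];k[bx[0]:bx[1],bx[2]:bx[3]]=1;m*=k
    cv2.imwrite(f"pics/m_{nm}.png",m*255)
    c=w if pos is None else mk(pos)
    # lug corners + uphill edge: columns/rows of edges, subpixel from mask counts
    e=max(cv2.findContours(m,cv2.RETR_EXTERNAL,cv2.CHAIN_APPROX_NONE)[0],key=cv2.contourArea)
    print(nm,cv2.approxPolyDP(e,3,True)[:,0].tolist())
E
```

```text
w1 [[436, 136], [396, 135], [392, 167], [316, 166], [315, 218], [427, 221]]
w2 [[405, 157], [350, 155], [347, 199], [242, 198], [243, 270], [397, 272]]
w3 [[426, 163], [355, 161], [351, 216], [218, 215], [215, 233], [217, 265], [224, 281], [223, 306], [409, 307], [409, 274], [418, 267]]
```

```bash
python3 - <<'E'
from fit import *
import pickle
w=pickle.load(open("w1.pkl","rb"))
tfc=ctrl.camera("wrist")["tool_from_camera"]
loc=np.array([[60,-60],[60,-20],[28,60]])/1000
q=np.array([.768,.64,0,0]);q/=np.linalg.norm(q);Rt=R.from_quat(q).as_matrix()
def mk(pos):
    T=np.eye(4);T[:3,:3]=Rt;T[:3,3]=pos;W=T@tfc
    return dict(mtx=w["mtx"],Rm=W[:3,:3],eye=W[:3,3])
D=[];A=[]
for c,px in ((w,[[436.5,135],[396.5,135],[315.5,167]]),(mk([.5068,-.3049,.0795]),[[405.5,155.7],[350,155.5],[241.5,199.3]]),(mk([.509,-.3043,.0171]),[[425.2,162.7],[354,162.5],[215.2,217.3]])):
    W=onz(c,px,.01);th,tt,res=rigid(loc,W)
    a=Rt.T@np.r_[tt,0];D.append(c["eye"][2]-.01);A.append(a[:2]*1000);print(th.round(4),tt.round(4),(a[:2]*1000).round(1),round(D[-1],3),(res*1000).round(1).tolist())
print("slope mm/m",np.polyfit(D,np.array(A),1)[0])
E
```

```text
1.39 [ 0.5082 -0.3043] [-207.6  554.7] 0.39 [[0.2, 0.1], [0.2, -0.1], [-0.5, -0.0]]
1.3867 [ 0.5123 -0.3022] [-204.8  558.4] 0.275 [[-0.5, -0.0], [-0.2, -0.0], [0.7, 0.1]]
1.3828 [ 0.511  -0.3019] [-204.8  557. ] 0.213 [[-0.6, 0.0], [-0.2, -0.2], [0.8, 0.1]]
slope mm/m [-17.04987216 -15.55157185]
```

Emit:
send_rows([
  [[15,4,10],0.007],
  [[25,6,20],0],
  [[20,5,25],0],
  [[10,2,25],0],
  [[0,0,25],0],
  [[0,0,20],0],
  [[0,0,10],0],
  [[0,0,0],0],
  [[0,0,0],0],
  [[0,0,0],0],
])

```text
t: 12.27
eef_pos: [0.6495, 0.2217, 0.0981]
orientation: [-0.267, 0.964, 0.0, 0.001]
force: [-0.1, -0.6, -3.4]
width: 0.0697
```

```bash
python3 - <<'E'
from h import *
import pickle
w=cam("wrist"); cv2.imwrite("pics/w10.png",w["image"]);pickle.dump(w,open("w10.pkl","wb"));s=ctrl.get_state();Rt=R.from_quat(s["orientation"]).as_matrix();print(s["eef_pos"],np.arctan2(Rt[1,1],Rt[0,1]),s["force"],s["width"],s["joint_pos"].round(2))
E
```

```text
[0.64953645 0.22169619 0.09827258] 2.111843396742236 [-0.21337713  0.15429277 -4.6866034 ] 0.06993544511764638 [ 0.13  0.65 -0.81  1.61  0.51  1.11  1.3 ]
```

View pics/w10.png

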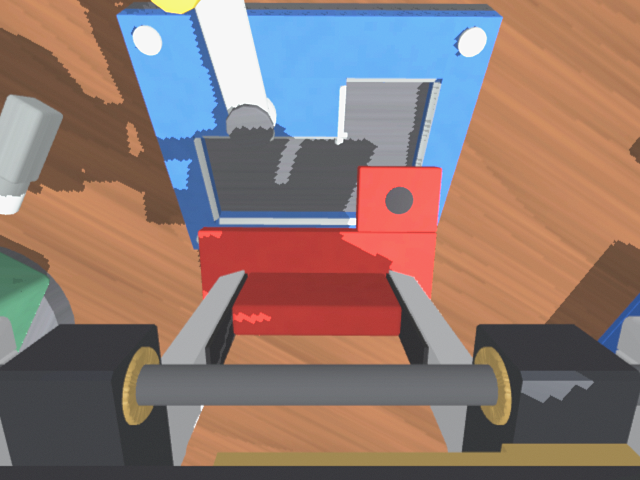

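```bash
python3 - <<'E'
from h import *
import pickle
w=pickle.load(open("w10.pkl","rb"));crop(w,(110,0,510,240),2,"w10j.png");crop(w,(320,60,460,180),5.5,"w10l.png")
E
```

```text
(no output)
```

View pics/w10j.png

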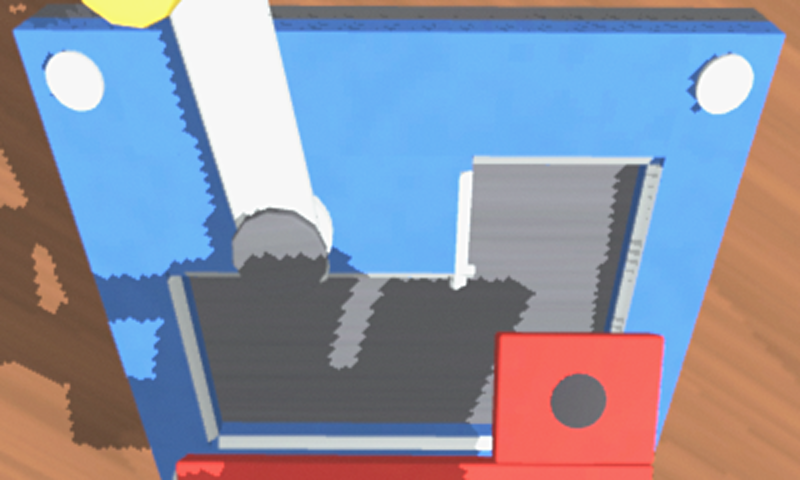

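View pics/w10l.png

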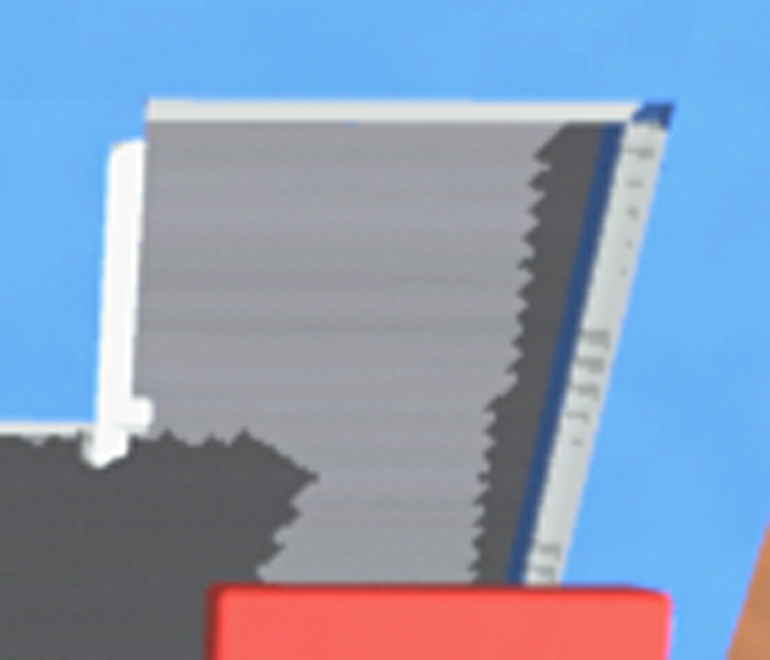

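```bash
python3 - <<'E'
from fit import *
import pickle
w=pickle.load(open("w10.pkl","rb"))
s=ctrl.get_state();Rt=R.from_quat(s["orientation"]).as_matrix();p=s["eef_pos"]
def J(px,l):
    l=np.array(l,float); z=(72+l[:,0]*.5)/1000
    W=np.concatenate([onz(w,q,zz) for q,zz in zip(px,z)])
    L=np.stack([l[:,0]*np.cos(np.pi/6),l[:,1]],1)/1000
    th,tt,res=rigid(L,W)
    print("jig",th.round(4),tt.round(4),(res*1000).round(1).tolist(),"in tool",(Rt.T@(np.r_[tt,p[2]]-p)*1000).round(1))
px=np.array([[442.5,78.7],[502,16],[119,16],[194,137.5],[215,224.5],[340,78.2]]);l=[[65,-65],[92,-85],[92,85],[33,65],[-33,65],[65,-15]]
J(px,l);J(px[:3],l[:3]);J(px[[0,3,4]],[l[i] for i in (0,3,4)])
b=np.array([[441,168],[358.5,168],[358,231.5],[199.5,231]])
n=Rt[:,2];q=p+Rt@[0,0,-.0222]
d=ray(w,b);k=((q-w["eye"])@n)/(d@n);P=w["eye"]+d*k[:,None]
print((((P-p)@Rt)*1000).round(1).tolist())
E
```

```text
jig -2.6022 [0.6097 0.1953] [[0.1, 0.1], [-0.3, -0.3], [-0.6, 0.5], [0.3, 0.5], [0.4, -0.4], [0.2, -0.4]] in tool [47.7 -2.1 -0.1]
jig -2.6027 [0.6095 0.1954] [[0.3, -0.0], [-0.0, -0.4], [-0.3, 0.4]] in tool [47.9 -1.9 -0.1]
jig -2.6029 [0.61   0.1954] [[-0.2, -0.0], [0.1, 0.5], [0.2, -0.4]] in tool [47.5 -2.2 -0.1]
[[61.6, 60.8, -22.2], [61.6, 21.1, -22.2], [30.2, 21.7, -22.2], [30.5, -57.7, -22.2]]
```

Two views at different depths put the jig at (0.6097, 0.1953) and agree within 0.5 mm. Relative to the bracket, the jig is at (+46.1, −3.5) mm in tool x, y. I aim the lug's leading edge into the lug part of the cutout first, then tilt it in about that edge.

Emit:
send_rows([
  [[4,-1,-6],0],
  [[10,-2,0],0],
  [[12,-0.5,0],0],
  [[8,0,0],0],
  [[2,0,0],0],
  [[0,0,4],0],
  [[0,0,5],0],
  [[0,0,0],0],
  [[0,0,0],0],
])

```text
t: 13.07
eef_pos: [0.6196, 0.1997, 0.0931]
orientation: [-0.267, 0.964, 0.0, -0.0]
force: [0.4, 0.4, -4.4]
width: 0.0699
```

```bash
cat > look.py <<'E'
from h import *
import sys
n=sys.argv[1]
w=cam("wrist"); crop(w,(110,0,510,300),2,f"{n}w.png")
c=cam("scene"); crop(c,(370,200,490,310),5.5,f"{n}s.png")
s=ctrl.get_state();Rt=R.from_quat(s["orientation"]).as_matrix();p=s["eef_pos"]
print(s["t"],p.round(4),"tooly",np.arctan2(Rt[1,1],Rt[0,1]).round(4),"F",s["force"].round(1),"T",s["torque"].round(2),s["width"].round(4),"jig in tool",(Rt.T@(np.array([.6097,.1953,p[2]])-p)*1000).round(1))
E
python3 look.py a1
```

```text
Traceback (most recent call last):
  File "look.py", line 7, in <module>
    print(s["t"],p.round(4),"tooly",np.arctan2(Rt[1,1],Rt[0,1]).round(4),"F",s["force"].round(1),"T",s["torque"].round(2),s["width"].round(4),"jig in tool",(Rt.T@(np.array([.6097,.1953,p[2]])-p)*1000).round(1))
                                                                                                                          ^^^^^^^^^^^^^^^^
AttributeError: 'float' object has no attribute 'round'
```

View pics/a1w.png

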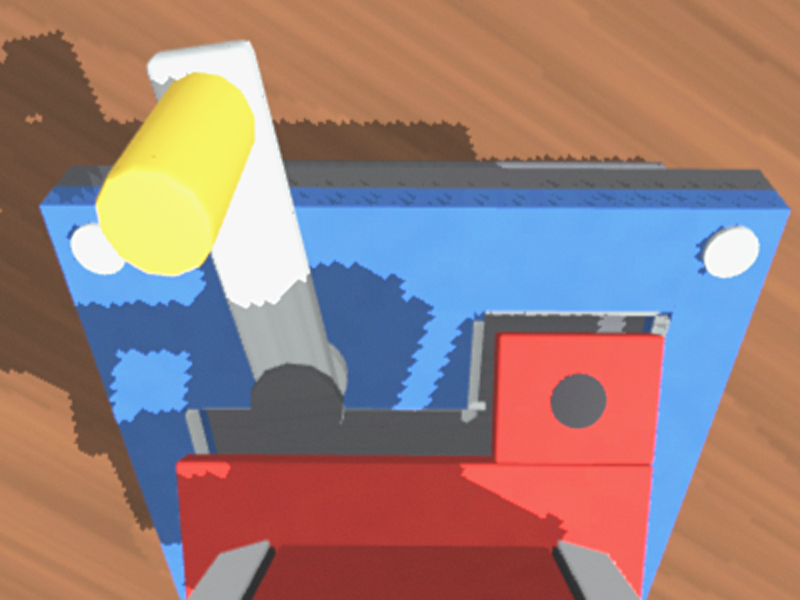

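View pics/a1s.png

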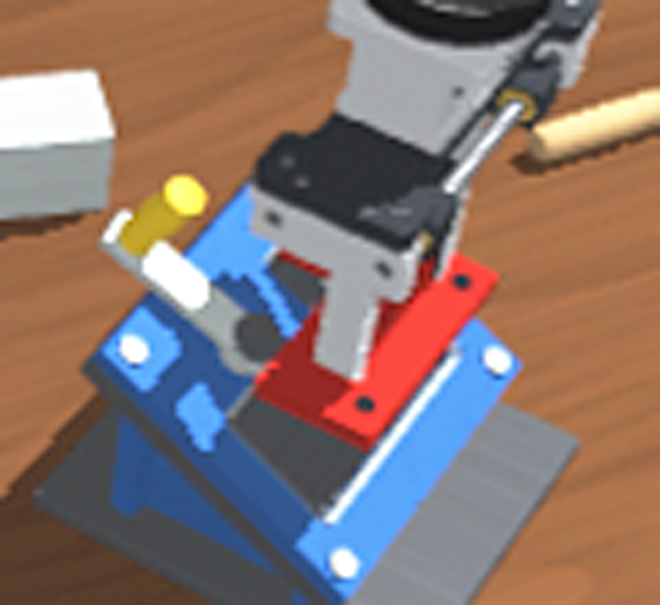

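```bash
sed -i 's/s\["width"\].round(4)/round(s["width"],4)/' look.py; python3 - <<'E'
from fit import *
w=cam("wrist");crop(w,(330,140,460,250),6,"a1l.png")
s=ctrl.get_state();Rt=R.from_quat(s["orientation"]).as_matrix();p=s["eef_pos"]
print(p,(Rt.T@(np.array([.6097,.1953,p[2]])-p)*1000).round(1))
# expected pixels of lug walls at face (inner, jig y -62,-18 ; x 62)
th=-2.602
def jw(x,y,n): 
    h=x*np.cos(np.pi/6)-n*.5; v=x*.5+n*np.cos(np.pi/6)
    return np.array([609.7+h*np.cos(th)-y*np.sin(th),195.3+h*np.sin(th)+y*np.cos(th),72+v])/1000
print(proj(w,[jw(65,-65,0),jw(92,-85,0),jw(92,85,0),jw(50,-62,0),jw(50,-18,0)]).round(1).tolist())
E
```

```text
[0.61980714 0.19986829 0.09366852] [11.   1.3 -0. ]
[[446.0, 155.0], [504.3, 103.8], [131.0, 103.3], [433.6, 179.3], [351.2, 179.2]]
```

View pics/a1l.png

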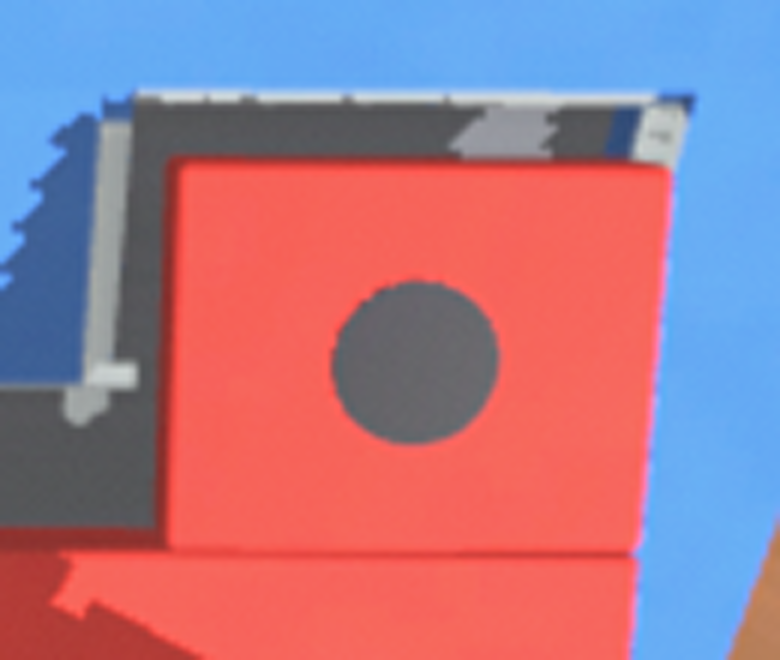

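Alignment in y is good to about 0.3 mm and the predicted jig corners match the picture within 1 px. Lowering to contact.

Emit:
send_rows([
  [[0,0,4],0],
  [[0,0,4],0],
  [[0,0,2],0],
  [[0,0,0],0],
], newtons=14)

```text
t: 13.55
eef_pos: [0.6194, 0.1993, 0.0829]
orientation: [-0.267, 0.964, 0.0, -0.0]
force: [-0.1, 0.5, -3.7]
width: 0.0701
```

Emit:
send_rows([
  [[0,0,1.5],0],
  [[0,0,1.5],0],
  [[0,0,0],0],
])

```text
t: 13.8
eef_pos: [0.6196, 0.1994, 0.0804]
orientation: [-0.267, 0.964, 0.0, -0.0]
force: [0.1, -0.7, -3.2]
width: 0.0695
```

Emit:
send_rows([
  [[0,0,1.5],0],
  [[0,0,1.5],0],
  [[0,0,0],0],
])

```text
t: 14.05
eef_pos: [0.6198, 0.1996, 0.0776]
orientation: [-0.267, 0.964, 0.0, 0.0]
force: [0.5, -0.1, -1.8]
width: 0.07
```

Contact at TCP z ≈ 0.078, as computed. Starting the tilting arc.

Emit:
send_rows([
  [[-0.6,0,1.5],0],
  [[-0.6,0,2],0],
  [[-0.6,0,2],0],
  [[0,0,0],0],
])

```text
t: 14.38
eef_pos: [0.6219, 0.2008, 0.0722]
orientation: [-0.267, 0.964, 0.0, 0.001]
force: [3.9, 1.7, 0.1]
width: 0.0704
```

```bash
python3 look.py a2
```

```text
14.4833 [0.6218 0.2007 0.0724] tooly 2.1118 F [ 4.4  2.5 -1.3] T [ 0.71 -1.1  -0.23] 0.0702 jig in tool [13.1  1.6 -0. ]
```

View pics/a2w.png

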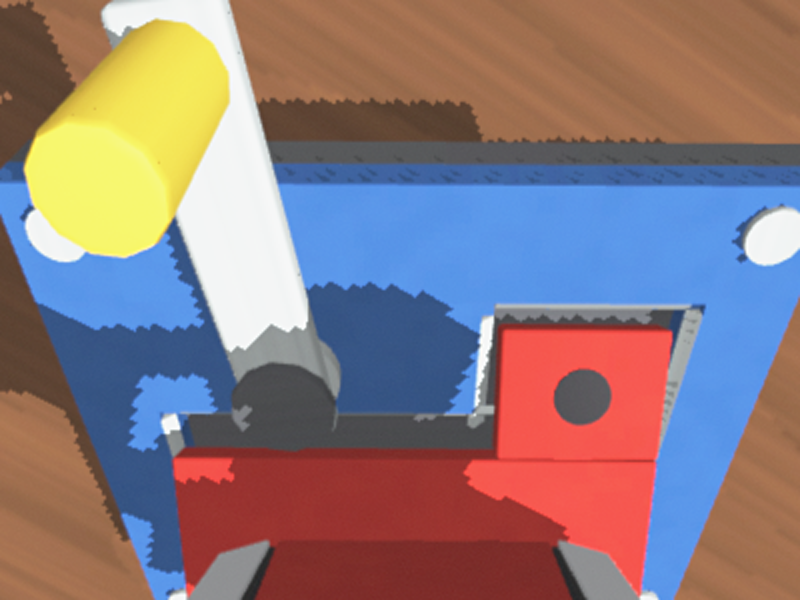

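View pics/a2s.png

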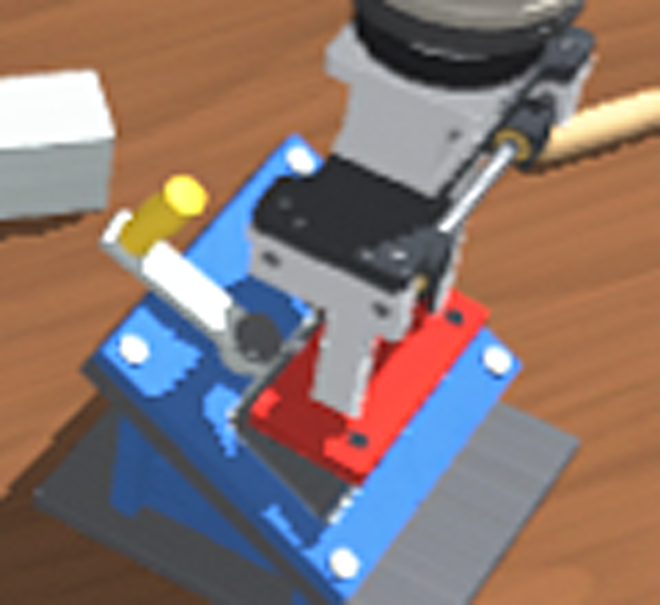

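The bracket is pivoting: the lug is coming up and the force is only about 5 N. I continue along the arc.

Emit:
send_rows([
  [[-0.8,0,2],0],
  [[-0.8,0,2],0],
  [[-0.4,0,2],0],
  [[0,0,2],0],
  [[0,0,0],0],
])

```text
t: 14.9
eef_pos: [0.6232, 0.2015, 0.0638]
orientation: [-0.267, 0.964, 0.0, 0.0]
force: [4.9, 2.3, -1.3]
width: 0.0695
```

```bash
python3 look.py a3
```

```text
15.0 [0.6229 0.2014 0.0639] tooly 2.112 F [ 3.1  2.4 -0.8] T [ 0.58 -0.95 -0.1 ] 0.0703 jig in tool [14.5  1.6  0. ]
```

View pics/a3w.png

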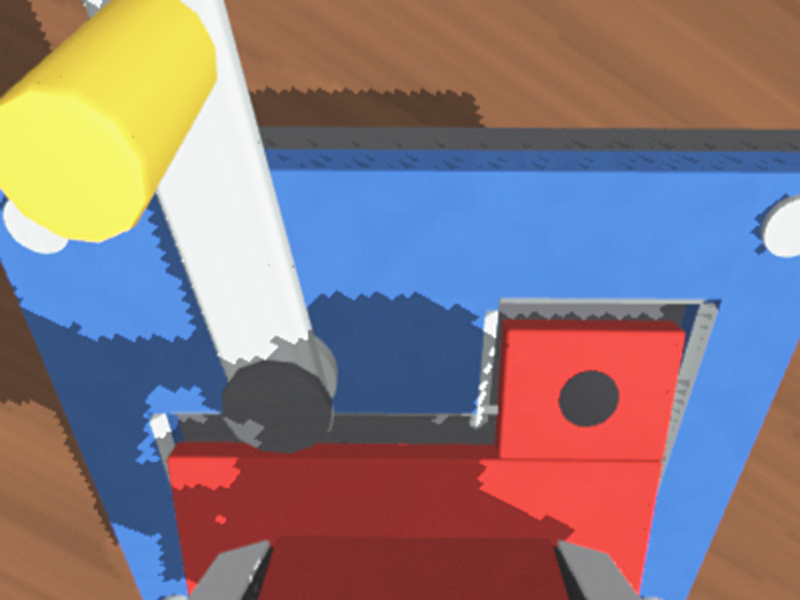

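View pics/a3s.png

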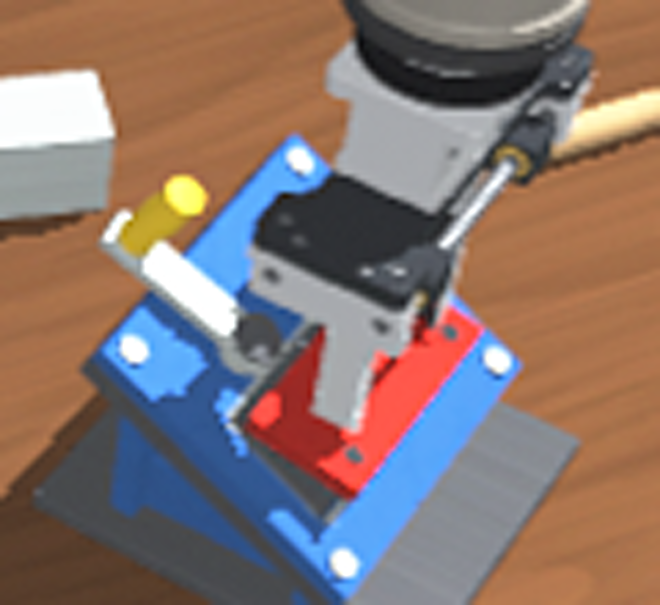

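Emit:
send_rows([
  [[-0.8,0.3,2],0],
  [[-0.6,0.3,2],0],
  [[-0.3,0,2],0],
  [[0,0,1],0],
  [[0.5,0,2],0],
  [[0,0,0],0],
], newtons=12)

```text
t: 15.5
eef_pos: [0.6237, 0.2025, 0.0548]
orientation: [-0.267, 0.964, 0.0, -0.0]
force: [1.9, 1.0, -1.7]
width: 0.0698
```

```bash
python3 look.py a4
```

```text
15.6 [0.6234 0.2025 0.055 ] tooly 2.112 F [ 1.5  0.2 -2.2] T [ 0.21 -0.52 -0.05] 0.0701 jig in tool [15.4  0.9  0. ]
```

View pics/a4w.png

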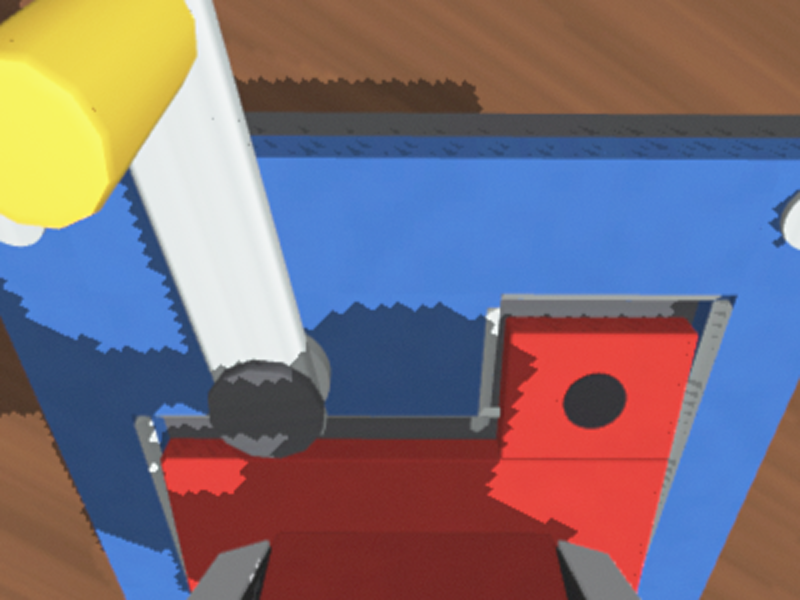

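View pics/a4s.png

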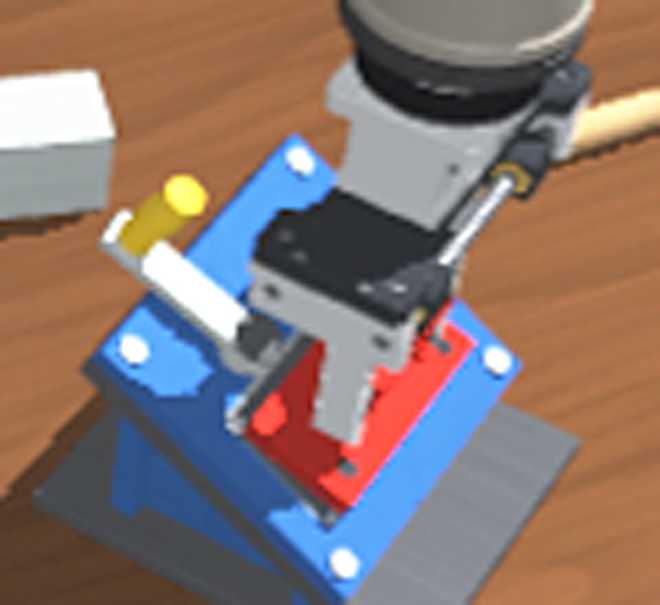

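Emit:
send_rows([
  [[0.4,0,1.5],0],
  [[0.4,0,1.5],0],
  [[0.2,0,1.5],0],
  [[0,0,1],0],
  [[0,0,0],0],
])

```text
t: 16.02
eef_pos: [0.6235, 0.2024, 0.0508]
orientation: [-0.267, 0.964, -0.0, 0.001]
force: [1.6, -0.8, 11.0]
width: 0.0695
```

```bash
python3 look.py a5
```

```text
16.1167 [0.6235 0.2025 0.0508] tooly 2.1119 F [-0.2 -0.3 11.9] T [-0.   -0.32 -0.04] 0.07 jig in tool [15.5  0.9 -0. ]
```

View pics/a5w.png

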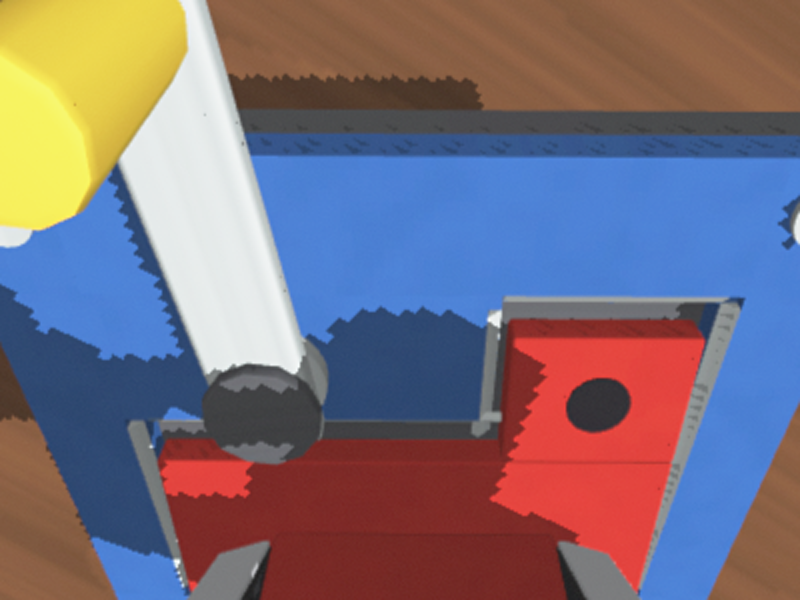

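View pics/a5s.png

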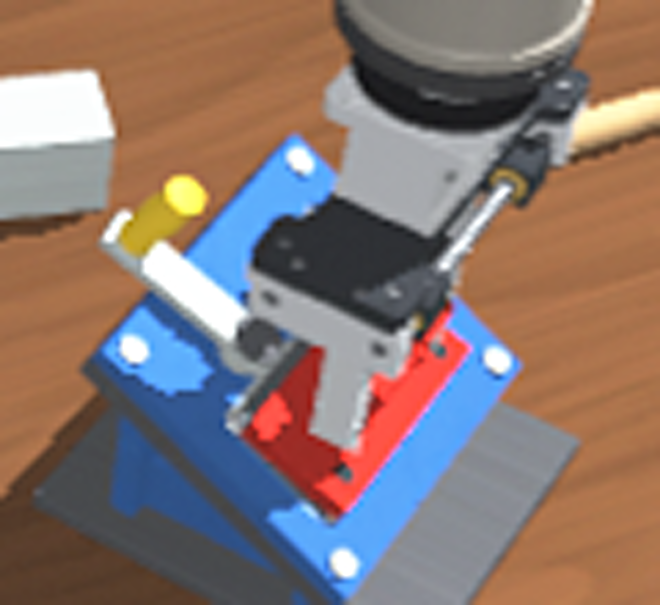

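The push is up to about 16 N with the bracket some 4 mm high. It sits roughly 3 mm too far downhill, on the lower bevel. I ease off, shift it uphill and press again.

Emit:
send_rows([
  [[0.5,0,-1],0],
  [[1,0,-0.5],0],
  [[1,0,0],0],
  [[0.5,0,0],0],
  [[0,0,0],0],
])

```text
t: 16.53
eef_pos: [0.6201, 0.2005, 0.0511]
orientation: [-0.267, 0.964, 0.0, -0.0]
force: [3.3, 2.0, -0.2]
width: 0.0698
```

```bash
python3 look.py a6; python3 - <<'E'
from h import *
w=cam("wrist");crop(w,(180,130,480,330),2.6,"a6z.png")
E
```

```text
16.6333 [0.6201 0.2005 0.0511] tooly 2.1119 F [ 3.5  1.4 -0.4] T [ 0.5  -0.75 -0.16] 0.0703 jig in tool [11.6  0.9  0. ]
```

View pics/a6z.png

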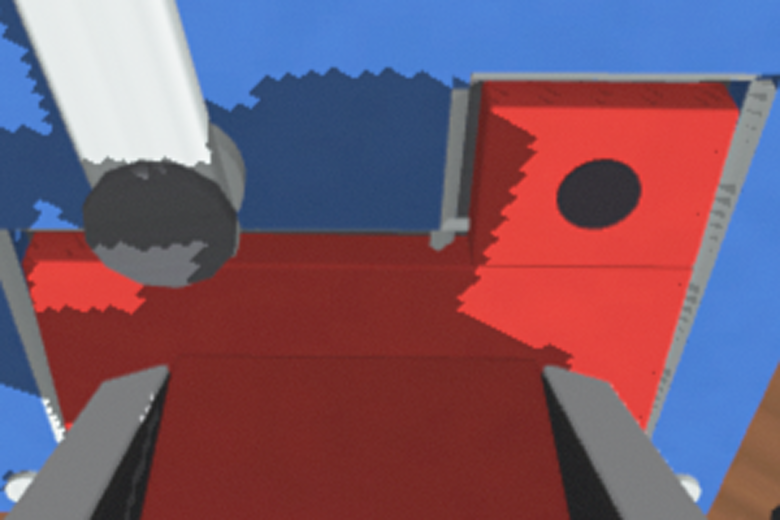

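Emit:
send_rows([
  [[-0.8,0,0.5],0],
  [[-0.5,0,1.2],0],
  [[0,0,1.2],0],
  [[0,0,1],0],
  [[0,0,0],0],
])

```text
t: 17.1
eef_pos: [0.6218, 0.2014, 0.049]
orientation: [-0.267, 0.964, -0.0, 0.001]
force: [-4.2, -2.9, 24.3]
width: 0.0698
```

```bash
python3 look.py a7; python3 - <<'E'
from h import *
w=cam("wrist");crop(w,(180,130,480,330),2.6,"a7z.png")
E
```

```text
17.2 [0.6218 0.2014 0.049 ] tooly 2.1118 F [-4.2 -3.4 24.8] T [-0.57  1.24 -0.06] 0.0702 jig in tool [13.5  1.  -0. ]
```

View pics/a7z.png

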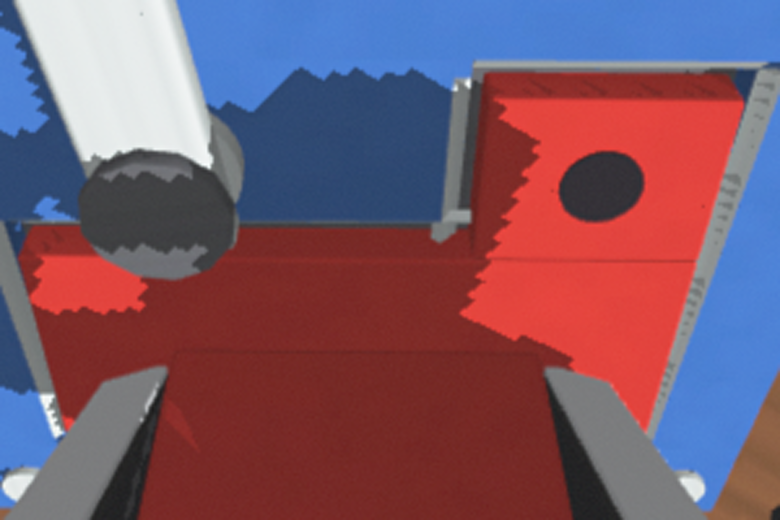

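View pics/a7s.png

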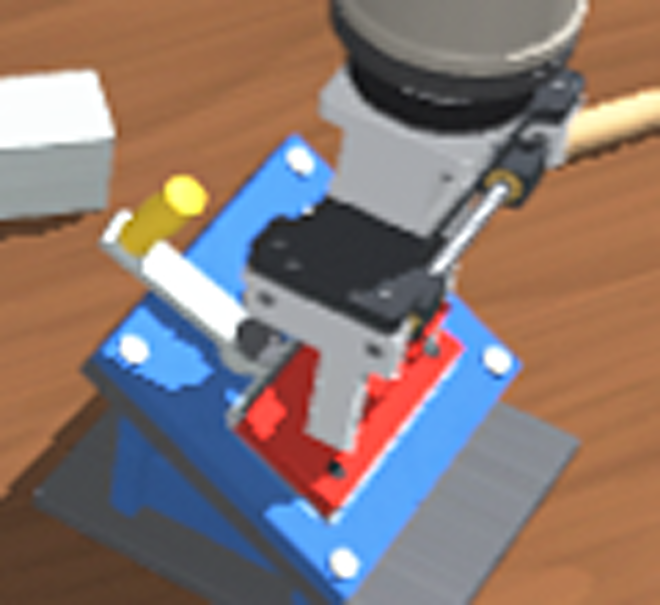

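```bash
cat > homechk.py <<'E'
from h import *
th=-2.602
def jw(x,y,n): 
    h=x*np.cos(np.pi/6)-n*.5; v=x*.5+n*np.cos(np.pi/6)
    return np.array([609.7+h*np.cos(th)-y*np.sin(th),195.3+h*np.sin(th)+y*np.cos(th),72+v])/1000
if __name__=="__main__":
    w=cam("wrist")
    for n in (0,4):
        print(n,((proj(w,[jw(60,-60,n),jw(60,-20,n),jw(28,-20,n),jw(28,60,n)])-[180,130])*2.6).round(0).tolist())
    print("mouth",((proj(w,[jw(65,-65,0),jw(33,-15,0),jw(33,65,0)])-[180,130])*2.6).round(0).tolist())
    c=cam("scene");print("scene",((proj(c,[jw(-28,60,0),jw(-28,-60,0),jw(-33,65,0),jw(-58,85,0),jw(-58,-85,0),jw(92,85,0)])-[370,200])*5.5).round(0).tolist())
E
python3 homechk.py
```

```text
0 [[747.0, 89.0], [486.0, 89.0], [469.0, 242.0], [16.0, 242.0]]
4 [[754.0, 104.0], [489.0, 104.0], [471.0, 258.0], [10.0, 257.0]]
mouth [[790.0, 61.0], [442.0, 221.0], [-20.0, 220.0]]
scene [[322.0, 502.0], [447.0, 339.0], [325.0, 518.0], [344.0, 588.0], [517.0, 353.0], [98.0, 340.0]]
```

Emit:
send_rows([
  [[0,0,-0.8],0],
  [[0,0,0],0],
  [[0,0,0],0],
], newtons=4)

```text
t: 17.6
eef_pos: [0.6218, 0.2014, 0.0492]
orientation: [-0.267, 0.964, -0.0, 0.001]
force: [-0.5, -2.4, 13.8]
width: 0.0699
```

Emit:
send_rows([
  [[0,0,0],0],
  [[0,0,0],0],
  [[0,0,0],0],
  [[0,0,0],0],
], hand=84)

```text
t: 17.93
eef_pos: [0.6225, 0.2012, 0.049]
orientation: [-0.267, 0.964, -0.0, 0.001]
force: [4.5, -0.9, 8.3]
width: 0.0837
```

```bash
python3 look.py a8
```

```text
18.0333 [0.6226 0.2011 0.049 ] tooly 2.1115 F [ 5.3 -1.2  8.6] T [-0.08 -1.09 -0.07] 0.0838 jig in tool [14.   1.7 -0. ]
```

View pics/a8w.png

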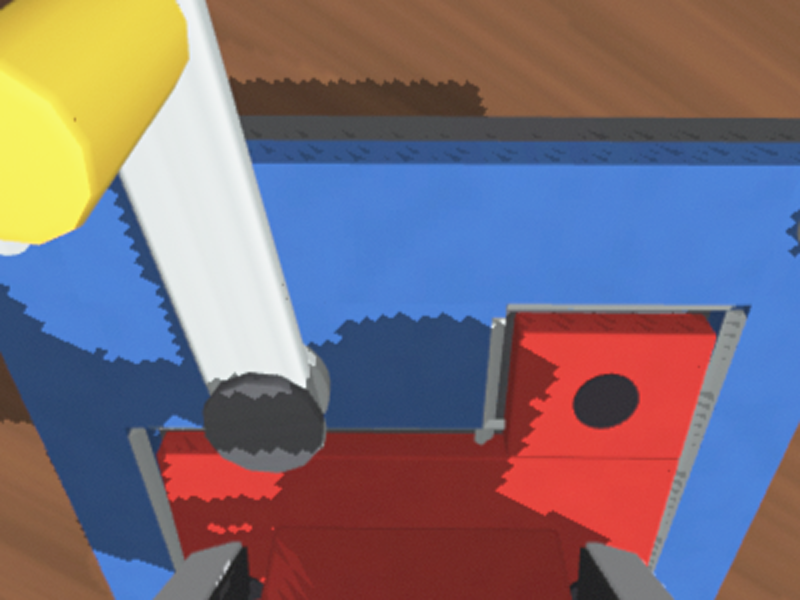

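View pics/a8s.png

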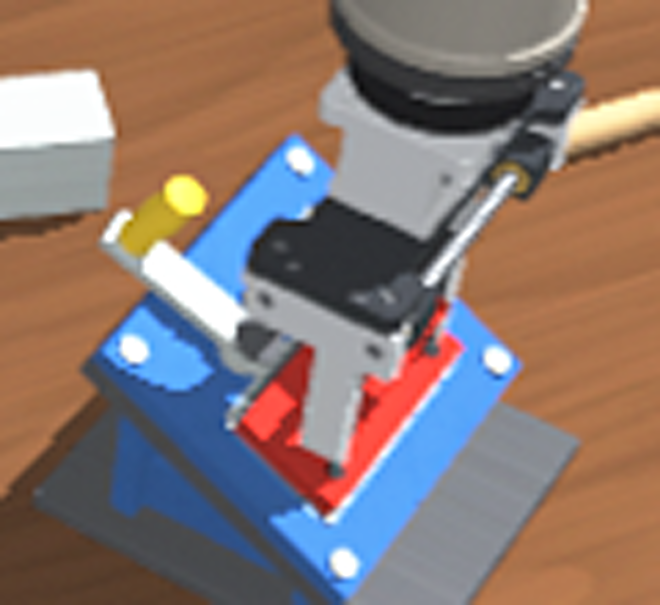

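Opened; the fingertips rest lightly on the plate (8 N). Lifting clear and checking the seating.

Emit:
send_rows([
  [[0,0,-4],0],
  [[0,0,-10],0],
  [[0,0,-20],0],
  [[0,0,-25],0],
  [[0,0,-25],0],
  [[0,0,-15],0],
  [[0,0,0],0],
  [[0,0,0],0],
], hand=86)

```text
t: 18.7
eef_pos: [0.6215, 0.2011, 0.1477]
orientation: [-0.267, 0.964, -0.0, 0.0]
force: [0.2, -0.2, 0.0]
width: 0.0857
```

```bash
python3 look.py a9; python3 - <<'E'
from h import *
w=cam("wrist");cv2.imwrite("pics/a9f.png",w["image"])
import pickle;pickle.dump(w,open("a9.pkl","wb"))
E
```

```text
18.8 [0.6208 0.2007 0.1461] tooly 2.112 F [ 0.2  0.2 -0.9] T [ 0.11 -0.09 -0.05] 0.086 jig in tool [12.3  1.1  0. ]
```

View pics/a9f.png

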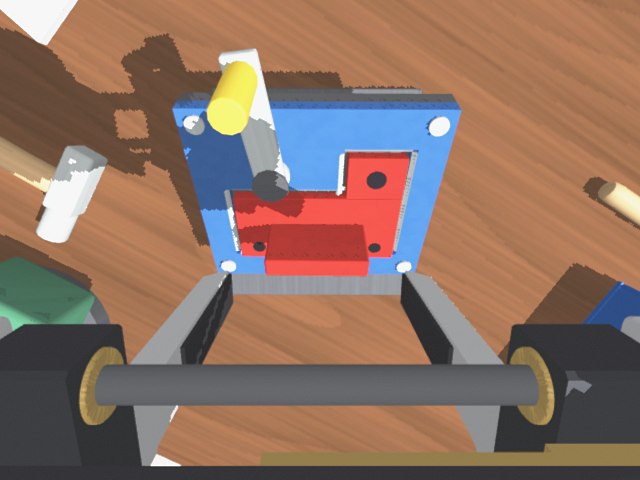

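View pics/a9s.png

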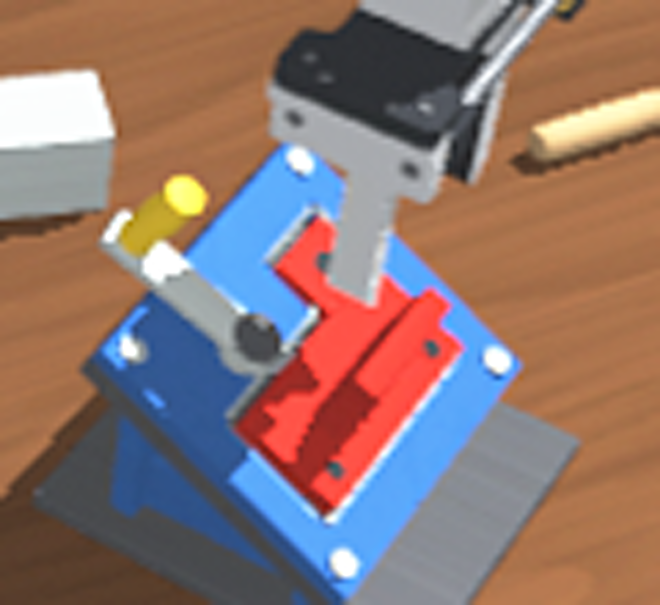

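```bash
python3 - <<'E'
from h import *
import pickle
w=pickle.load(open("a9.pkl","rb"));crop(w,(210,140,430,285),3.6,"a9z.png")
E
```

```text
(no output)
```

View pics/a9z.png

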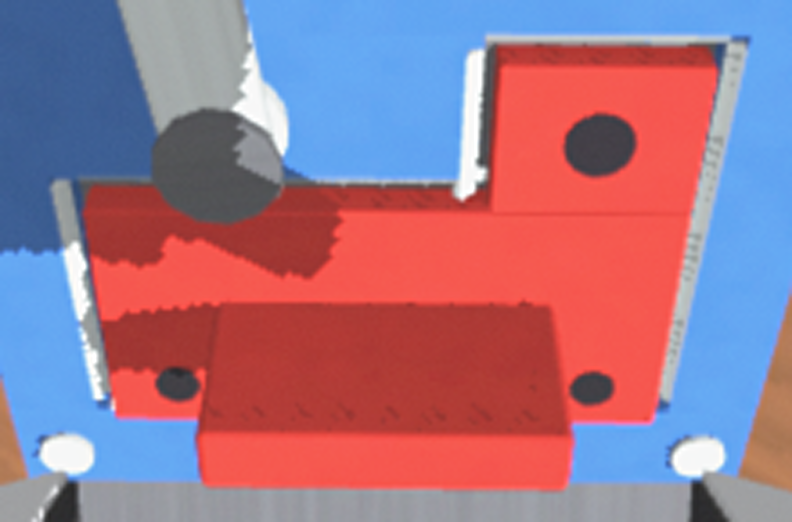

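```bash
cat > jp.py <<'E'
from homechk import *
th=-2.602
U=np.array([np.cos(np.pi/6)*np.cos(th),np.cos(np.pi/6)*np.sin(th),.5]);Y=np.array([-np.sin(th),np.cos(th),0]);N=np.cross(U,Y);O=np.array([.6097,.1953,.072])
def onface(c,px,n):
    d=ray(c,px);q=O+N*n/1000;k=((q-c["eye"])@N)/(d@N);P=c["eye"]+d*k[:,None]
    return np.stack([(P-O)@U,(P-O)@Y],1)*1000
def tojig(P): return np.stack([(P-O)@U,(P-O)@Y,(P-O)@N],-1)*1000
E
python3 - <<'E'
from jp import *
import pickle
w=pickle.load(open("a9.pkl","rb"))
f=lambda a:np.array(a,float)/3.6+[210,140]
print("mouth (65,-65)(33,65)(-33,65)(-33,-65)",onface(w,f([[748,38],[53,180],[95,400],[668,402]]),0).round(1).tolist())
br=f([[717,70],[498,68],[85,213],[690,214],[115,417],[655,421]])
for n in (0,3,6): print(n,onface(w,br,n).round(1).tolist())
print("webtop", onface(w,f([[197,434],[571,434],[568,490],[203,486]]),42).round(1).tolist())
s=ctrl.camera("scene");s=cam("scene")
g=lambda a:np.array(a,float)/5.5+[370,200]
print("scene mouth",onface(s,g([[330,522],[350,600],[522,365]]),0).round(1).tolist())
for n in (0,3,6): print("scene br",onface(s,g([[328,515],[462,347],[235,428],[318,308],[275,262],[315,215]]),n).round(1).tolist())
E
```

```text
mouth (65,-65)(33,65)(-33,65)(-33,-65) [[64.3, -64.8], [32.5, 64.5], [-29.9, 65.6], [-30.4, -64.6]]
0 [[57.6, -60.4], [58.0, -20.6], [24.3, 59.5], [24.2, -60.8], [-35.6, 61.8], [-36.8, -62.5]]
3 [[59.5, -59.5], [59.9, -20.3], [26.7, 58.7], [26.6, -60.0], [-32.3, 61.0], [-33.5, -61.6]]
6 [[61.5, -58.7], [61.9, -20.0], [29.1, 57.9], [29.0, -59.1], [-29.1, 60.1], [-30.3, -60.7]]
webtop [[5.4, 34.9], [5.5, -34.9], [-10.8, -35.9], [-9.7, 35.2]]
scene mouth [[-36.0, 64.7], [-63.2, 87.0], [-63.2, -82.1]]
scene br [[-33.4, 62.7], [-35.8, -63.2], [21.9, 65.5], [27.0, -17.3], [55.3, -18.4], [55.2, -56.0]]
scene br [[-32.7, 65.1], [-35.0, -60.4], [22.5, 67.9], [27.6, -14.6], [55.8, -15.7], [55.7, -53.2]]
scene br [[-31.9, 67.6], [-34.3, -57.5], [23.1, 70.3], [28.2, -12.0], [56.2, -13.0], [56.2, -50.4]]
```

Measurement: the uphill edge is flush, but the downhill edge stands about 6 mm proud on the lower bevel because the bracket lies about 2 mm downhill. I'll nudge the web uphill with closed fingers so it slides off the bevel and drops flush.

Emit:
send_rows([
  [[-10,0,0],0],
  [[-16,0,0],0],
  [[-12,0,10],0],
  [[0,0,20],0],
  [[0,0,25],0],
  [[0,0,20],0],
  [[0,0,8],0],
  [[0,0,0],0],
  [[0,0,0],0],
], hand=0, newtons=20)

```text
t: 19.7
eef_pos: [0.6542, 0.2212, 0.0644]
orientation: [-0.267, 0.964, 0.0, -0.0]
force: [0.2, 0.7, 0.1]
width: 0.0298
```

Emit:
send_rows([
  [[3,0,0],0],
  [[2,0,0],0],
  [[2,0,0],0],
  [[0,0,0],0],
])

```text
t: 20.03
eef_pos: [0.648, 0.2169, 0.065]
orientation: [-0.267, 0.964, -0.0, 0.0]
force: [-0.1, 0.1, -1.6]
width: 0.0024
```

```bash
python3 look.py b1
```

```text
20.1333 [0.6481 0.217  0.0646] tooly 2.1117 F [-0.4  0.3 -0.5] T [ 0.1  -0.08  0.01] 0.0006 jig in tool [44.1  1.2 -0. ]
```

View pics/b1w.png

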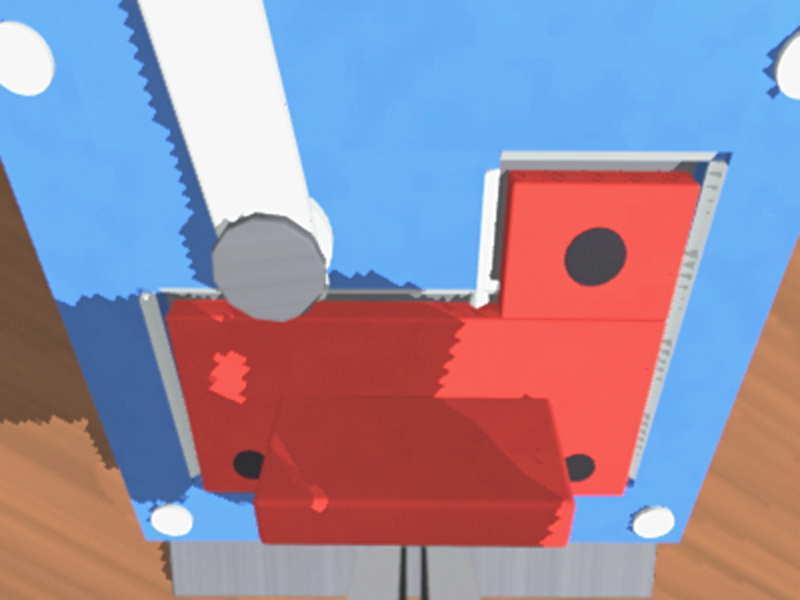

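View pics/b1s.png

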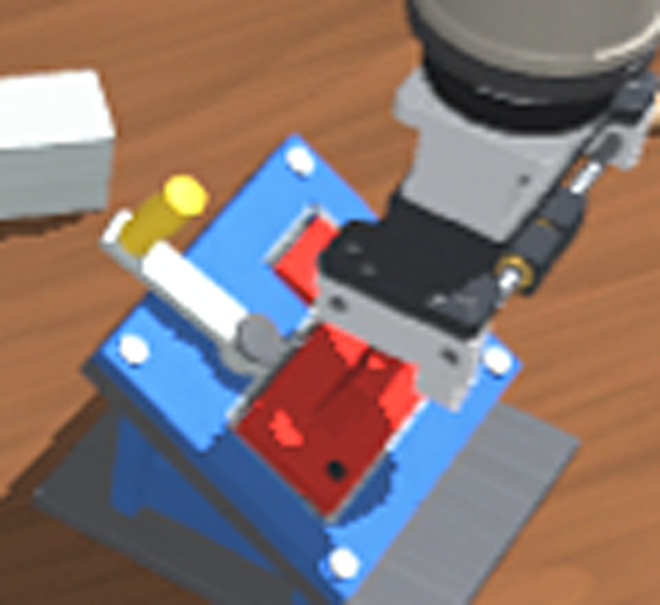

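Emit:
send_rows([
  [[1,0,0],0],
  [[1,0,0],0],
  [[1,0,0],0],
  [[0,0,0],0],
])

```text
t: 20.47
eef_pos: [0.6452, 0.2155, 0.0641]
orientation: [-0.267, 0.964, -0.0, -0.0]
force: [0.1, -0.3, -0.6]
width: 0.0006
```

Emit:
send_rows([
  [[1,0,0],0],
  [[1,0,0],0],
  [[0,0,0],0],
])

```text
t: 20.72
eef_pos: [0.6435, 0.2146, 0.0641]
orientation: [-0.267, 0.964, 0.0, 0.0]
force: [-0.4, -0.6, 0.1]
width: 0.0004
```

Emit:
send_rows([
  [[1,0,0],0],
  [[1,0,0],0],
  [[0,0,0],0],
])

```text
t: 20.97
eef_pos: [0.6421, 0.2137, 0.0642]
orientation: [-0.267, 0.964, 0.0, 0.0]
force: [2.5, 3.1, -1.4]
width: 0.0005
```

Emit:
send_rows([
  [[1,0,0],0],
  [[1,0,0],0],
  [[0,0,0],0],
])

```text
t: 21.22
eef_pos: [0.6416, 0.2133, 0.0649]
orientation: [-0.267, 0.964, 0.0, 0.002]
force: [8.5, 4.3, -1.0]
width: 0.0005
```

```bash
python3 look.py b2
```

```text
21.3167 [0.6415 0.2134 0.0648] tooly 2.1119 F [ 8.6  4.8 -1.6] T [ 1.17 -2.05 -0.02] 0.0005 jig in tool [36.6  0.9 -0.1]
```

View pics/b2w.png

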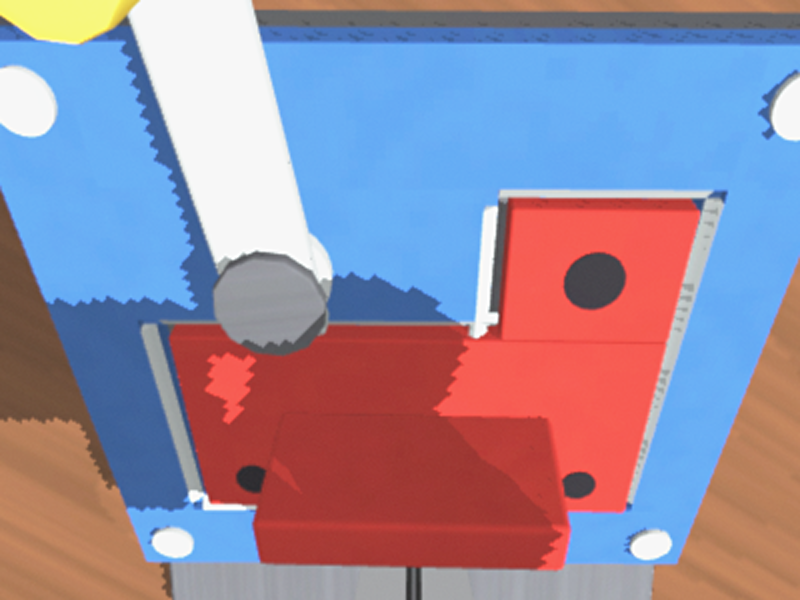

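It slid uphill: the lower bevel now shows at left and the uphill gap has nearly closed. Backing off and measuring.

Emit:
send_rows([
  [[-3,0,0],0],
  [[-6,0,0],0],
  [[-3,0,-8],0],
  [[0,0,-20],0],
  [[0,0,-20],0],
  [[10,0,-10],0],
  [[0,0,0],0],
  [[0,0,0],0],
])

```text
t: 21.98
eef_pos: [0.6417, 0.213, 0.1224]
orientation: [-0.267, 0.964, -0.0, 0.0]
force: [0.0, -0.6, -0.0]
width: 0.0002
```

```bash
python3 look.py b3;python3 - <<'E'
from h import *
import pickle
w=cam("wrist");pickle.dump(w,open("b3.pkl","wb"));cv2.imwrite("pics/b3f.png",w["image"])
crop(w,(190,90,430,270),3.3,"b3z.png")
E
```

```text
22.0833 [0.6415 0.2129 0.1213] tooly 2.1117 F [-0.4 -0.3 -0.2] T [ 0.05 -0.12  0.02] 0.0005 jig in tool [36.4  1.3  0. ]
```

View pics/b3z.png

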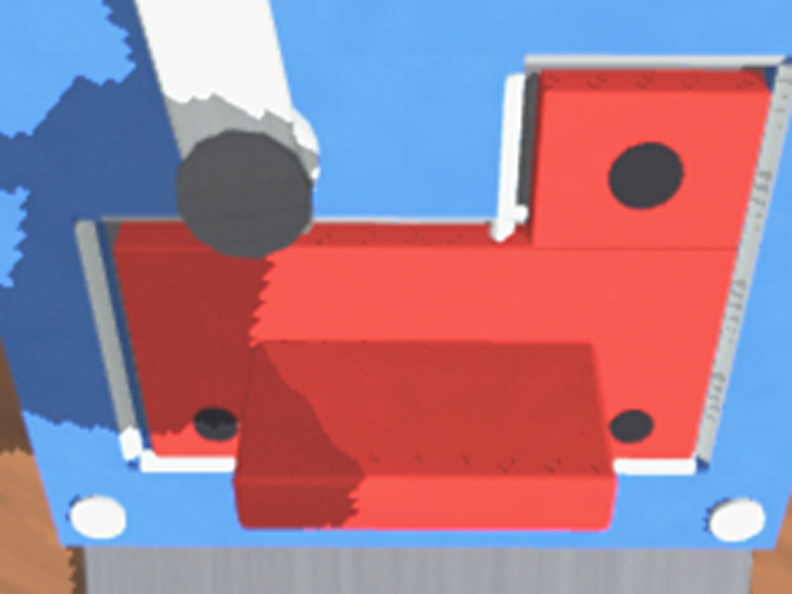

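View pics/b3s.png

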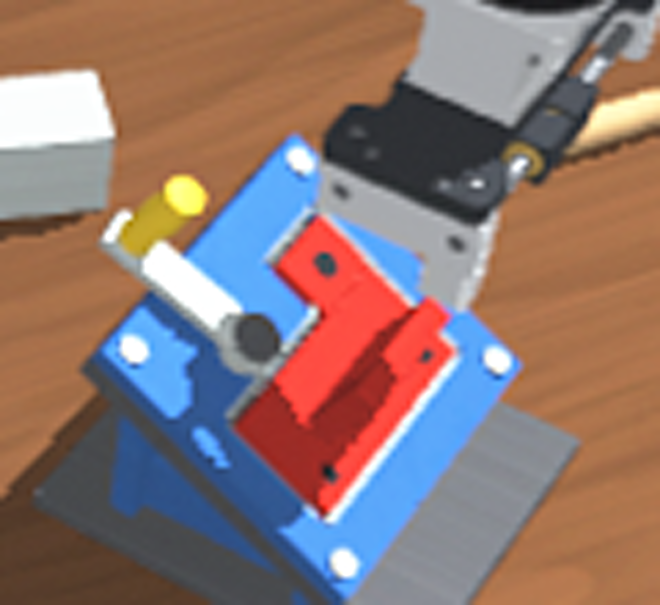

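The whole lower bevel strip is now visible (crop row 465), so the plate has dropped in. I check it with numbers.

```bash
python3 - <<'E'
from jp import *
import pickle
w=pickle.load(open("b3.pkl","rb"))
f=lambda a:np.array(a,float)/3.3+[190,90]
print("mouth (33,65)(-33,65)(-33,-65)",onface(w,f([[77,222],[138,472],[705,472]]),0).round(1).tolist())
br=f([[771,93],[540,90],[117,247],[738,248],[152,458],[692,460]])
print("want (60,-60)(60,-20)(28,60)(28,-60)(-28,60)(-28,-60)")
for n in (0,3): print(n,onface(w,br,n).round(1).tolist())
print("webtop want x+-7,y+-35", onface(w,f([[236,477],[614,475],[610,531],[243,528]]),42).round(1).tolist())
c=cam("top");crop(c,(190,150,300,260),5.4,"b3t.png")
E
```

```text
mouth (33,65)(-33,65)(-33,-65) [[31.9, 64.6], [-33.5, 63.4], [-33.4, -64.4]]
want (60,-60)(60,-20)(28,60)(28,-60)(-28,60)(-28,-60)
0 [[58.1, -61.0], [58.6, -20.8], [26.4, 58.0], [26.2, -61.0], [-29.2, 59.6], [-29.7, -60.9]]
3 [[59.6, -60.1], [60.1, -20.5], [28.4, 57.1], [28.2, -60.1], [-26.4, 58.7], [-26.9, -60.0]]
webtop want x+-7,y+-35 [[5.8, 32.9], [6.3, -34.8], [-8.3, -35.6], [-7.5, 33.0]]
```

Home: all edges fit at n = 0, with an x offset of −1.6 mm and y of −0.8 mm. Next I locate the knob.

```bash
python3 - <<'E'
from jp import *
import pickle
t=cam("top");c=cam("scene")
for nm,cc in (("top",t),("scene",c)):
    h=cv2.cvtColor(cc["image"],cv2.COLOR_BGR2HSV);m=((h[...,0]>20)&(h[...,0]<34)&(h[...,1]>150)&(h[...,2]>90)).astype(np.uint8)
    n,l,st,ce=cv2.connectedComponentsWithStats(m)
    for i in range(1,n):
        if st[i,4]>40: 
            p=onface(cc,[ce[i]],34.5)[0]; print(nm,st[i],ce[i].round(1),p.round(1),"a",np.arctan2(p[1]-30,p[0]-46).round(3),"r",np.hypot(p[1]-30,p[0]-46).round(1))
s=ctrl.get_state();p=s["eef_pos"];Rt=R.from_quat(s["orientation"]).as_matrix()
print("tip jig-horizontal", (Rt.T@(O-p)*1000).round(1), s["joint_pos"].round(2))
crop(t,(190,150,300,260),5.4,"b4t.png")
E
```

```text
scene [392 232  15  14  97] [398.5 239.3] [112.3  42.1] a 0.181 r 67.4
scene [263 252  32  10  83] [278.5 256.5] [272.6 306.5] a 0.884 r 357.5
tip jig-horizontal [36.7  0.9 49.4] [ 0.16  0.61 -0.83  1.61  0.49  1.13  1.32]
```

View pics/b4t.png

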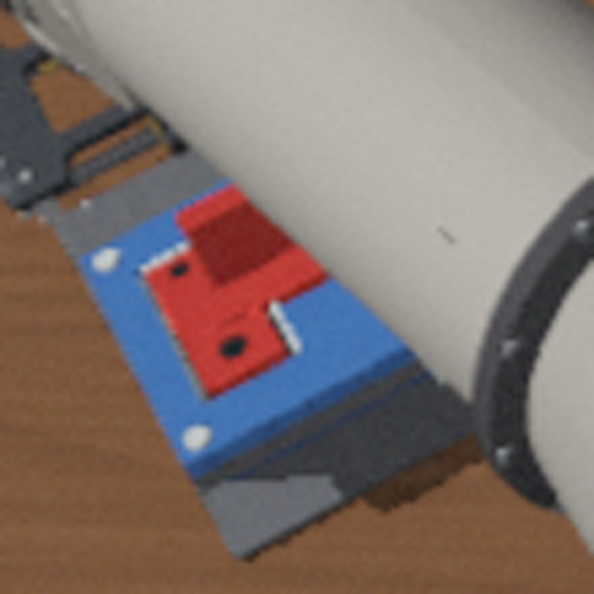

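Knob found at a ≈ 0.18 rad (clamp about 0), radius 67 against the given 70. Plan: push it with closed fingers from its +y side towards −y, then from its uphill side downhill to the stop.

Emit:
send_rows([
  [[0,0,-20],0],
  [[0,0,-26],0],
  [[15,-9,0],0],
  [[30,-17,0],0],
  [[30,-17,0],0],
  [[29,-17,0],0],
  [[15,-9,0],0],
  [[0,0,0],0],
  [[0,0,0],0],
])

```text
t: 23.03
eef_pos: [0.5754, 0.092, 0.1681]
orientation: [-0.266, 0.964, -0.0, -0.0]
force: [0.2, 0.8, 0.3]
width: 0.0003
```

```bash
python3 - <<'E'
from jp import *
w=cam("wrist");cv2.imwrite("pics/c1.png",w["image"])
c=cam("scene");crop(c,(350,180,500,320),5,"c1s.png")
s=ctrl.get_state();p=s["eef_pos"];Rt=R.from_quat(s["orientation"]).as_matrix()
q=Rt.T@(O-p)*1000;print("finger h",-q[0].round(1),"y",q[1].round(1),"tip v",(p[2]*1000+28.5-72).round(1),s["force"].round(1))
E
```

```text
finger h 81.3 y 69.3 tip v 124.6 [ 0.2  0.4 -0.2]
```

View pics/c1.png

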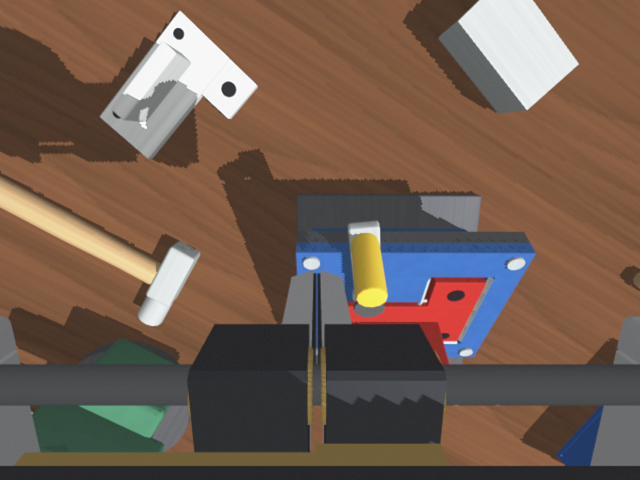

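View pics/c1s.png

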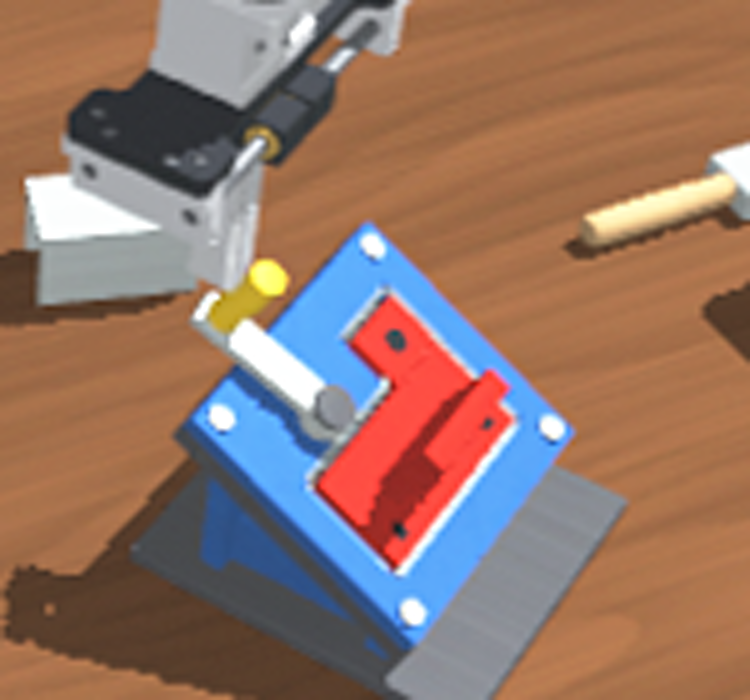

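```bash
python3 - <<'E'
from jp import *
w=cam("wrist")
print("top centre at n57",onface(w,[[372,298]],57).round(1),"base n12",onface(w,[[366,240]],12).round(1))
E
```

```text
top centre at n57 [[113.7  37.5]] base n12 [[114.6  36.8]]
```

Emit:
send_rows([
  [[0,0,10],0],
  [[0,0,15],0],
  [[0,0,14],0],
  [[0,0,9],0],
  [[0,0,0],0],
  [[0,0,0],0],
])

```text
t: 23.68
eef_pos: [0.5751, 0.0936, 0.1195]
orientation: [-0.268, 0.964, 0.0, -0.001]
force: [1.0, 0.4, 0.7]
width: 0.0004
```

Emit:
send_rows([
  [[0,4,0],0],
  [[0,4,0],0],
  [[0,4,0],0],
  [[0,5,0],0],
  [[0,5,0],0],
  [[0,5,0],0],
  [[0,4,0],0],
  [[0,0,0],0],
])

```text
t: 24.35
eef_pos: [0.559, 0.1208, 0.1203]
orientation: [-0.268, 0.963, 0.0, 0.0]
force: [1.0, -0.9, -0.7]
width: 0.0004
```

Emit:
send_rows([
  [[-1,4,1],0],
  [[-1,4,1],0],
  [[-1.6,5,1],0],
  [[-2,4,1],0],
  [[-2,4,1],0],
  [[-2,4,1],0],
  [[-3,4,1],0],
  [[0,0,0],0],
])

```text
t: 25.02
eef_pos: [0.5552, 0.1523, 0.1129]
orientation: [-0.268, 0.963, 0.0, -0.0]
force: [0.0, 0.5, -0.4]
width: 0.0004
```

```bash
cat > st.py <<'E'
from jp import *
import sys
n=sys.argv[1]
w=cam("wrist");cv2.imwrite(f"pics/{n}.png",w["image"])
c=cam("scene");crop(c,(350,180,500,320),5,n+"s.png")
s=ctrl.get_state();p=s["eef_pos"];Rt=R.from_quat(s["orientation"]).as_matrix()
q=Rt.T@(O-p)*1000;print(s["t"],"finger h",-q[0].round(1),"y",q[1].round(1),"tip v",(p[2]*1000+28.5-72).round(1),s["force"].round(1))
E
python3 st.py c2
```

```text
25.1167 finger h 69.1 y 9.4 tip v 69.6 [ 0.  -0.2  0.2]
```

View pics/c2.png

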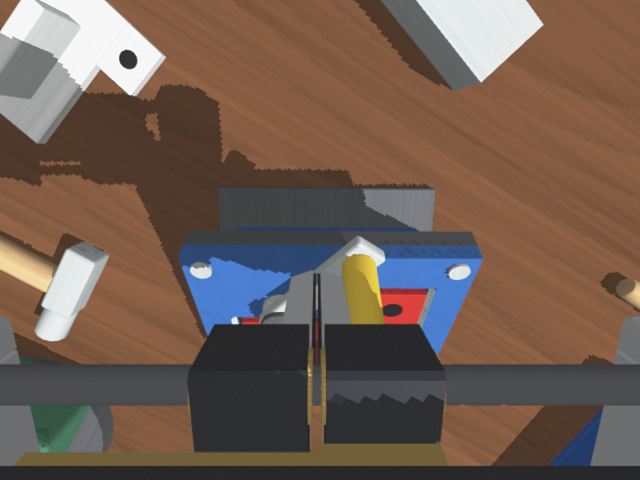

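View pics/c2s.png

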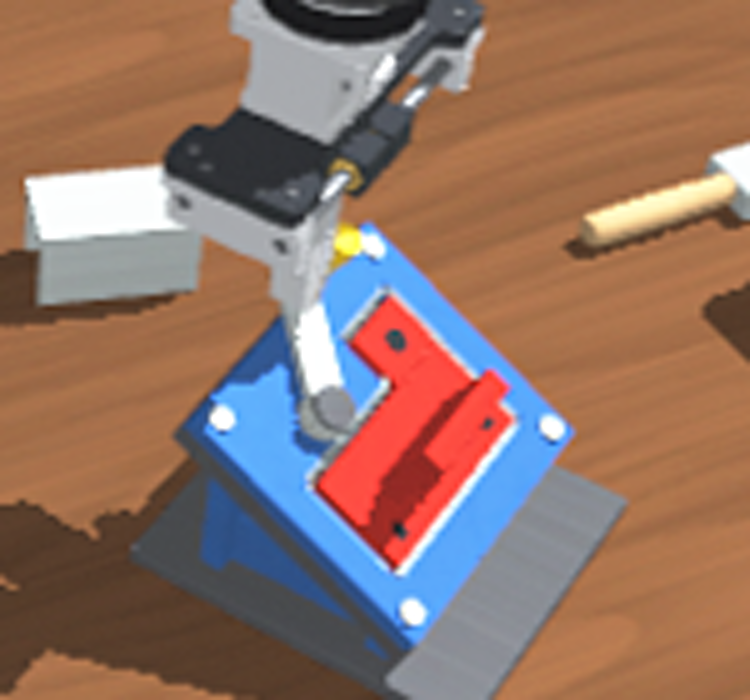

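Emit:
send_rows([
  [[0,-4,-2],0],
  [[5,-3,-2],0],
  [[10,0,0],0],
  [[10,0,0],0],
  [[6,0,0],0],
  [[0,8,0],0],
  [[0,12,0],0],
  [[0,9,0],0],
  [[0,0,0],0],
  [[0,0,0],0],
])

```text
t: 25.95
eef_pos: [0.5172, 0.1551, 0.1172]
orientation: [-0.268, 0.963, 0.0, 0.0]
force: [0.3, -0.3, 0.1]
width: 0.0004
```

```bash
python3 st.py c3
```

```text
26.05 finger h 100.1 y -12.2 tip v 73.6 [0.7 0.1 0. ]
```

View pics/c3.png

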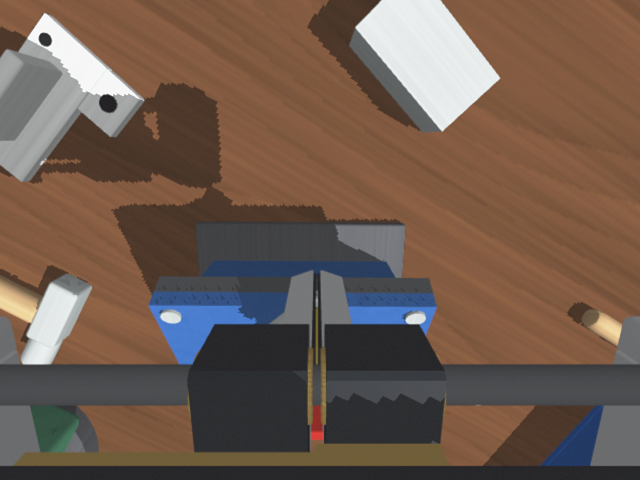

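View pics/c3s.png

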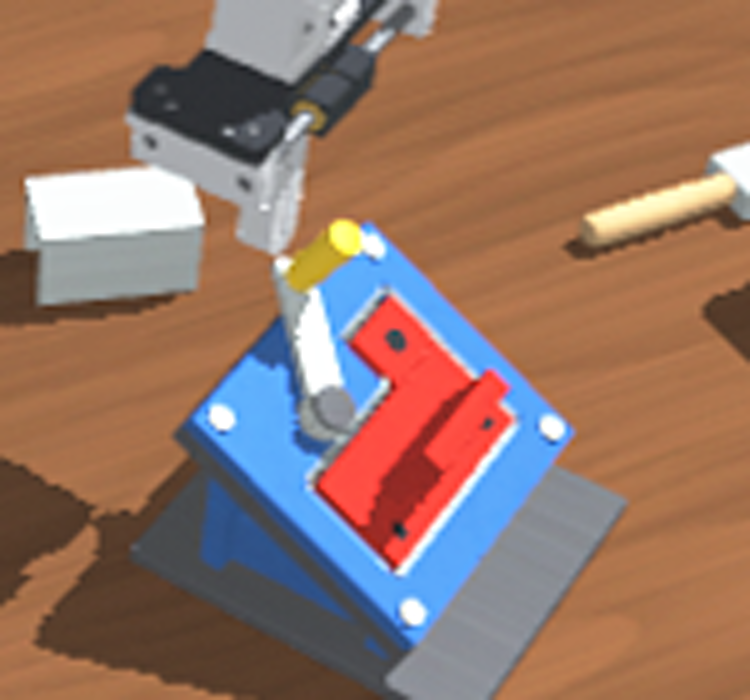

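Emit:
send_rows([
  [[-4.5,3.2,1],0],
  [[-4.5,3.2,1],0],
  [[-4.5,3.2,1],0],
  [[-4.5,3.2,1.5],0],
  [[-3.5,2.5,2],0],
  [[-3.5,2.5,2],0],
  [[-3.5,2.5,2],0],
  [[0,0,0],0],
])

```text
t: 26.72
eef_pos: [0.5314, 0.1871, 0.1061]
orientation: [-0.268, 0.964, 0.0, -0.0]
force: [-0.8, 0.0, 0.1]
width: 0.0004
```

```bash
python3 st.py c4
```

```text
26.8167 finger h 71.5 y -32.5 tip v 63.0 [-0.3 -0.2  1.1]
```

View pics/c4s.png

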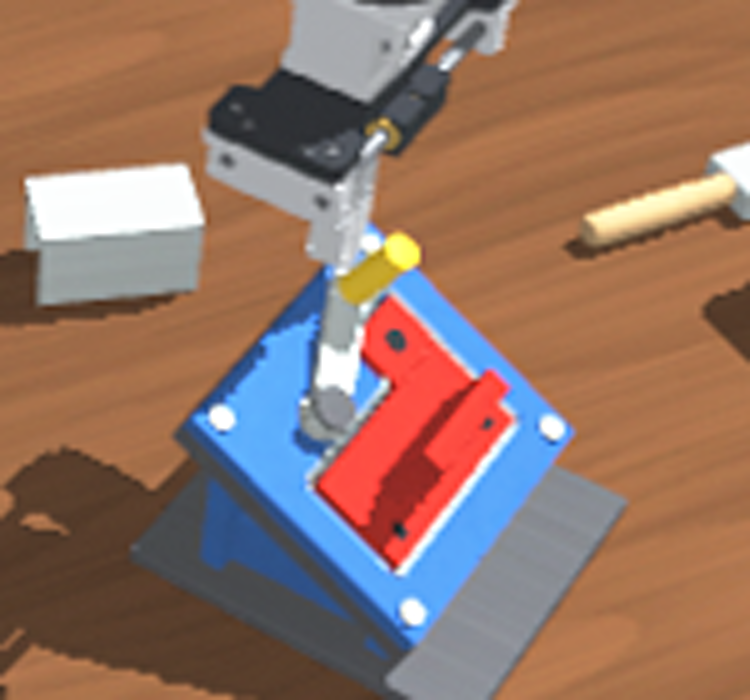

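Following the arc well. Continuing to the stop, slowly at the end.

Emit:
send_rows([
  [[-3.8,1.8,2.2],0],
  [[-3.8,1.7,2.2],0],
  [[-3.8,1.5,2.1],0],
  [[-4,1,2.3],0],
  [[-4,0.7,2.3],0],
  [[-3,0.5,1.7],0],
  [[0,0,0],0],
])

```text
t: 27.4
eef_pos: [0.5474, 0.2041, 0.0934]
orientation: [-0.267, 0.964, 0.0, -0.0]
force: [-0.4, -0.1, 0.1]
width: 0.0005
```

Emit:
send_rows([
  [[-2,0,1],0],
  [[-2,0,1],0],
  [[0,0,0],0],
])

```text
t: 27.65
eef_pos: [0.5506, 0.2058, 0.0917]
orientation: [-0.267, 0.964, 0.0, 0.0]
force: [-0.9, -0.2, -0.6]
width: 0.0002
```

```bash
python3 st.py c5
```

```text
27.75 finger h 45.4 y -39.4 tip v 48.3 [-1.   0.7 -0.5]
```

View pics/c5s.png

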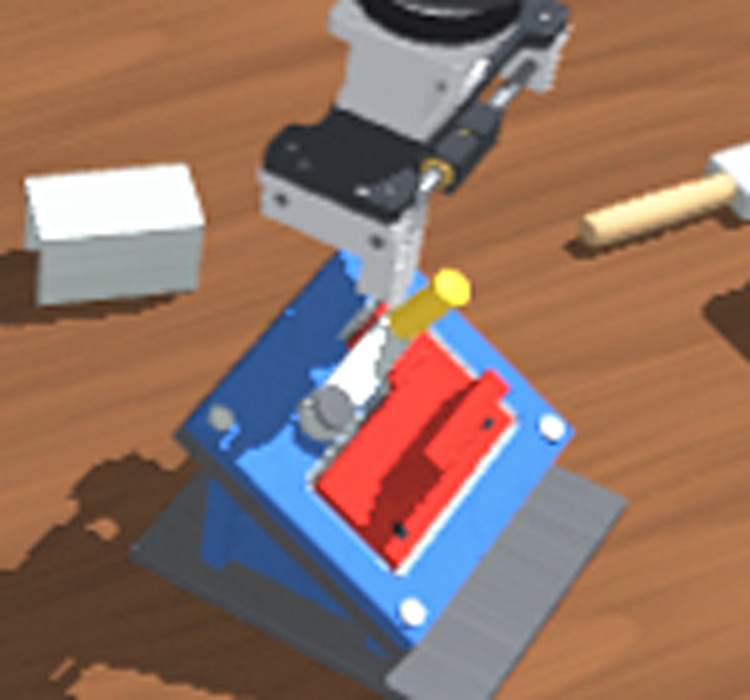

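Nearly at the stop. I continue in small steps until the force rises.

Emit:
send_rows([
  [[-1.5,0,0],0],
  [[-1.5,0,0],0],
  [[0,0,0],0],
])

```text
t: 28.0
eef_pos: [0.5522, 0.2066, 0.0915]
orientation: [-0.267, 0.964, -0.0, -0.001]
force: [-5.6, -3.1, 2.1]
width: 0.0005
```

Emit:
send_rows([
  [[-1.5,0,0],0],
  [[-1.5,0,0],0],
  [[0,0,0],0],
])

```text
t: 28.25
eef_pos: [0.5528, 0.207, 0.0911]
orientation: [-0.267, 0.964, -0.001, -0.003]
force: [-18.1, -10.1, 10.8]
width: 0.0008
```

The stop is reached: 23 N with almost no further motion. Backing away and checking.

Emit:
send_rows([
  [[4,0,0],0],
  [[6,0,0],0],
  [[6,0,-6],0],
  [[0,0,-20],0],
  [[0,0,-35],0],
  [[0,0,-35],0],
  [[-25,0,-20],0],
  [[-35,0,-5],0],
  [[-30,0,0],0],
  [[-15,0,0],0],
])

```text
t: 29.08
eef_pos: [0.6343, 0.2559, 0.2139]
orientation: [-0.267, 0.964, 0.0, 0.001]
force: [-0.6, -1.2, -0.6]
width: 0.0006
```

Emit:
send_rows([
  [[0,0,0],0],
  [[0,0,0],0],
  [[0,0,0],0],
])

```text
t: 29.33
eef_pos: [0.6312, 0.2546, 0.2131]
orientation: [-0.267, 0.964, 0.0, 0.0]
force: [0.3, -0.5, 0.4]
width: 0.0005
```

```bash
python3 st.py d1; python3 - <<'E'
from h import *
import pickle
w=cam("wrist");pickle.dump(w,open("d1.pkl","wb"))
E
```

```text
29.4333 finger h -48.8 y -39.2 tip v 169.7 [-0.1  0.   0.7]
```

View pics/d1.png

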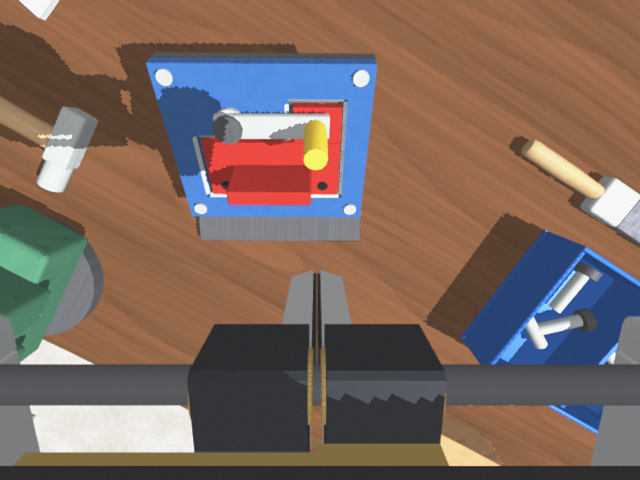

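View pics/d1s.png

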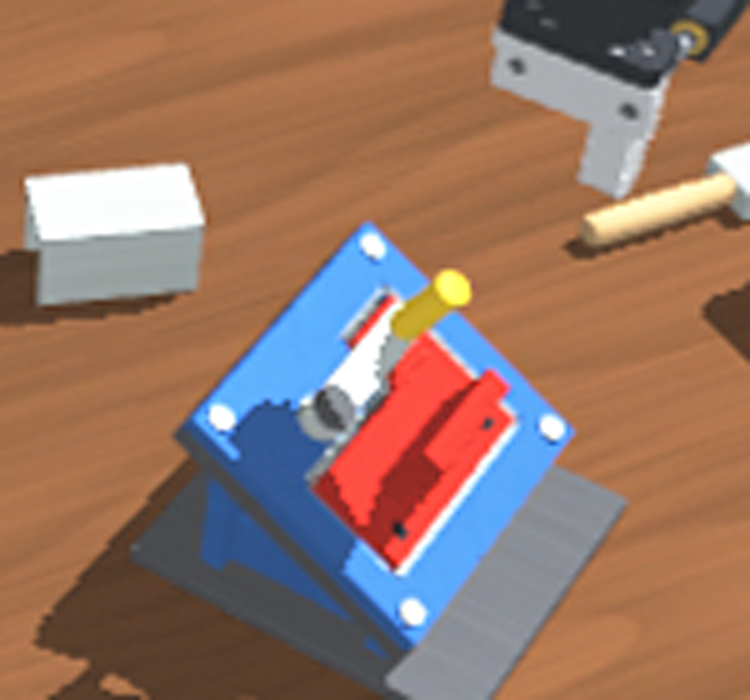

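```bash
python3 - <<'E'
from jp import *
import pickle
w=pickle.load(open("d1.pkl","rb"));crop(w,(170,70,370,220),4,"d1z.png")
E
```

```text
(no output)
```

View pics/d1z.png

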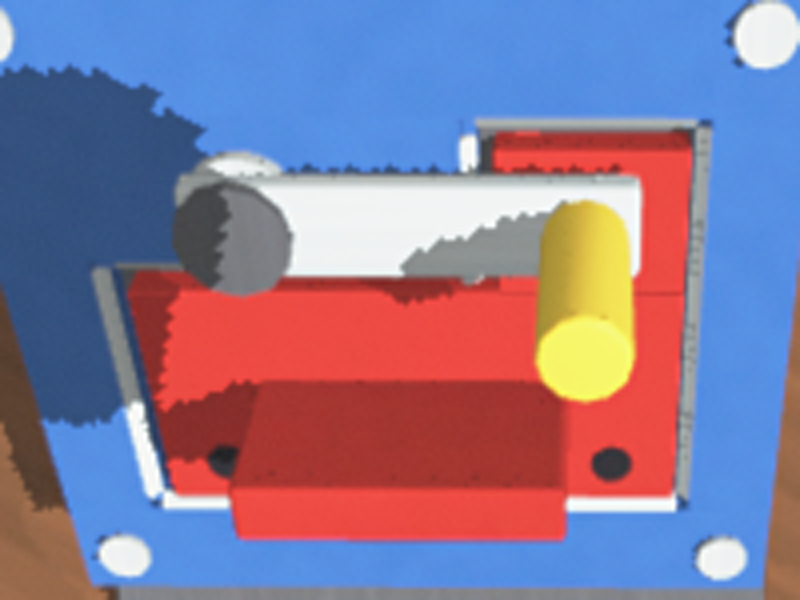

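```bash
python3 - <<'E'
from jp import *
import pickle
w=pickle.load(open("d1.pkl","rb"))
f=lambda a:np.array(a,float)/4+[170,70]
e=onface(w,f([[300,178],[630,177],[300,277],[630,276]]),12);print("arm edges n12",e.round(1).tolist(), "dir", np.arctan2(*(e[1]-e[0])[::-1]).round(3),np.arctan2(*(e[3]-e[2])[::-1]).round(3))
print("knob top n57",onface(w,f([[586,358]]),57).round(1))
print("mouth (65,-65)(-33,65)(-33,-65)",onface(w,f([[711,123],[160,508],[683,512]]),0).round(1).tolist())
print("br (60,-60)(28,60)(28,-60)(-28,60)(-28,-60)",onface(w,f([[690,151],[130,292],[684,294],[172,495],[675,497]]),0).round(1).tolist())
print("webtop",onface(w,f([[234,487],[566,487],[565,540],[238,539]]),42).round(1).tolist())
# bystanders
t=cam("top");cv2.imwrite("pics/topend.png",t["image"]); s=cam("scene");cv2.imwrite("pics/sceneend.png",s["image"])
E
```

```text
arm edges n12 [[58.4, 15.5], [58.6, -48.7], [36.8, 18.3], [37.1, -49.1]] dir -1.567 -1.567
knob top n57 [[ 46.8 -40.2]]
mouth (65,-65)(-33,65)(-33,-65) [[64.0, -64.8], [-32.8, 63.2], [-34.0, -63.8]]
br (60,-60)(28,60)(28,-60)(-28,60)(-28,-60) [[58.2, -60.9], [26.3, 57.9], [25.9, -61.2], [-28.9, 59.5], [-29.4, -61.6]]
webtop [[6.2, 31.8], [6.2, -36.1], [-7.8, -35.8], [-7.6, 33.3]]
```

View pics/sceneend.png

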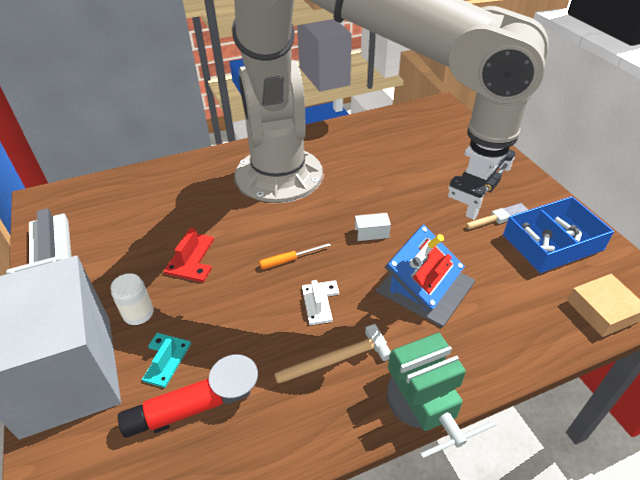

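The arm direction is −1.567 rad, so the clamp is at 1.742, its stop. The bracket is flush, about 1.5 mm downhill and 1 mm across, and the bystanders are where they were. The arm is clear, so I hand in.

```bash
python3 - <<'E'
from bench import ctrl
s=ctrl.get_state();print(s["t"],s["force"].round(1),abs(s["dq"]).max().round(4))
print(ctrl.sign_off())
E
```

```text
29.5833 [ 0.3 -0.3  0.6] 0.0052
the job is handed in; nothing more can be done
None
```

The red bracket is home in the jig, the clamp arm is against its stop, and the job was handed in at t ≈ 29.6 s of the 69 s allowed. No verdict is reported.

**What I did:** I took the smaller red bracket by its web ends and carried it to the jig. I set the lug edge in first, then tilted the bracket into the cutout and let go. It first lay about 6 mm proud on the lower bevel, so I nudged it uphill with closed fingers until it dropped flush. I then swung the clamp over the lug with the closed fingers.

**Last checks from the wrist camera:**

| Check | Measured | Limit |
|---|---|---|
| Bracket offset along the slope | −1.5 mm | ±5 mm |
| Bracket offset across the slope | −1 mm | ±5 mm |
| Flush with the face | edge spacings match to about 2 mm | 2.5 mm proud |
| Clamp angle | 1.742 rad | over 1.66 rad |

- **Robot clear:** the force on the tool was about 0.7 N or less, with the arm well away from everything.
- **Bystanders:** they look unmoved in the last scene picture; I did not measure this.

**What disagreed:**
- **Fingertips:** they end about 28 mm short of the reported TCP. I found this in the pictures and allowed for it.
- **Scene camera:** its positions were a few mm off the wrist camera's. I relied on the wrist camera, whose jig fits agreed to about 0.5 mm.

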